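# Seat a locating pin in a clamped carriage, edge first

### The arm

A 7-joint arm with a two-finger parallel gripper is mounted at the origin on a cart in front of the work surface, level with it; the furniture and walls round the work are solid. World frame = base frame: x ahead of the robot, y to its left, z up, the work surface at z = 0. Lengths are in m, angles in rad, forces in N, time in s.
With the tool pointing down it reaches from about 0.425 to 1.025 m from the base axis. Payload 3.6 kg.
Tool frame: the origin (TCP) lies at the very end of the fingers, on their centre line; the grasp point (between the pads) lies 19 mm behind it; z points along the fingers, y is the line along which they close (so a half turn about z gives the same grasp; the last joint's range is limited). The gripper opens to 85 mm and grips with 20 to 120 N. Pads are 22 mm wide; open, the fingers measure 114 mm over their backs; the gripper's body (76 mm by 85 mm) begins 54 mm behind the grasp point. The pads swing forward as they close: fully open they stand 13 mm farther back than shut.
Start: joints at [1.044, 0.591, 0.048, 1.609, -0.033, 0.943, -0.034], TCP at [0.305, -0.658, 0.231] pointing down, gripper open.
Joint ranges: [-2.69, 2.69], [-0.47, 2.24], [-1.27, 1.36], [0.19, 2.51], [-1.53, 4.68], [0.08, 2.07], [-3.09, 3.09]. Speed limits (rad/s): [2.57, 2.57, 3.14, 3.14, 3.14, 3.14, 3.14].

### API

Orientations are given as a 3x3 rotation matrix whose columns are the frame's x, y, z axes.
In Python, from rig import get_state, grab_frame, job gives the robot as it stands.
- The arm moves only by the tool step_arm, never from a script. Its argument "rows" is a list of rows, each a list of 7 numbers: the shift along the tool's x, y, z in cm, then the turn, a rotation vector about the tool's x, y, z in degrees, then the opening, from 0 (shut) to 1 (fully open). In form: [[x, y, z, wx, wy, wz, jaw], ...]. A call has 1 to 5 rows; each row shifts and turns the commanded pose from where the row before left it, along the tool's axes as they then stand; what a row does not reach is not made up. A row lasts 1/10 s, in which the tool goes at most 50 mm and 8.59 degrees, less where a joint would pass 70% of its speed; a pose out of reach is approached as far as the arm can. A call with a gripper value outside its range is refused whole. The fingers move at their own pace and stop on an object; "grip_force" is the grip in N (left out, the last holds). Time passes only in rows, so rows that do not move let the fingers close. It gives the time, the measured TCP pose, the force, the opening and the grip force at its end, in the units of the state.
- get_state(): the state, without advancing time (a new reading comes with each control period).
- grab_frame(name): name is "scene" or "top" or "wrist"; returns a dict with "frame" (384x512x3 uint8, red, green, blue), "depth" (384x512 float32, m along the optical axis (not along the pixel's ray), 0 where there is no reading), "fx", "fy", "cx", "cy" (pixels), "rvec" (rotation vector, rad) and "tvec" (3), from world to camera coordinates, as OpenCV has them; the wrist camera has in their place "T_tool_cam" (4x4, takes a point from camera to tool coordinates, whose origin is the TCP and whose axes are the flange's). Camera axes: x right, y down, z forward; pixel columns grow to the right and rows downward; lengths in m; the calibration is good to about 2 mm. The wrist camera is an equidistant fisheye: a pixel r from the principal point sees the ray r / f radians off the axis. A picture is of the moment at which its call begins: read the wrist's pose just before it.
- job.finish_job(): hands the job in; it is judged then, once.
The state is a dict: "time": time; "joint_pos": joint angles; "qvel": joint speeds; "joint_efforts": joint torques, N m; "ee_pos": TCP position; "tool_rot": TCP orientation; "ft_force": force on the tool from outside, world axes, zero at the start; "torque": the same for the moment, N m; "finger_gap": finger opening in m; "gripper_force": force on a finger pad.
Only numpy, scipy, OpenCV 4.12 (cv2) and the standard library are available. Lean on these libraries where they do the work, as an engineer would, in place of code of your own. Each camera call takes 0.05 s, during which the arm holds its last target. There are 200 camera calls.

### The job

Reach in under the fume hood's raised sash, draw the long steel locating pin out of its grey stand and fit it into the tight bore in the top of the steel carriage: enter it leaning over along the rail, lower edge first, then straighten it and slide it fully home, upright with its collar down on the carriage, and only then let go. Work by feel and gently: never press the pin against the fixture with more than about 20 N. Leave the short plug in the stand and the small white dropper bottle behind it where they are.

Things in the scene. Friction and masses are not known exactly. Their poses are not given: they have to be found in the camera images.
- pin: Loose steel pin, the long one in the stand, about 0.12 kg, upright. Origin: centre of its foot, z up. From the foot: round shank 16 mm diameter, 30 mm long, 1 mm chamfer at the foot; round collar 26 mm diameter, 5 mm thick; square grip 20 x 20 mm, 40 mm tall, flats facing the pin's x and y. In the stand (either well) the collar rests on top: foot 10 mm, grip 45 to 85 mm above the worktop.
- short_plug: Loose steel plug in the stand's other well, to be left there: shank 16 mm diameter, 22 mm long, thick round collar 34 mm diameter, 10 mm thick, round knob 18 mm diameter, 7 mm tall; its top is 57 mm above the worktop. Origin: centre of its foot, z up. Which well holds the pin and which this plug varies.
- pin_stand: Grey plastic block fixed on the worktop, 46 (x) x 112 (y) x 40 mm tall, with two round wells 20 mm wide and 34 mm deep at y = +30 and -30 mm. Origin: centre of its underside, z up. It and the fixture stand behind the hood's front: glass and bar 0.29 to 0.39 m ahead of the robot end 0.455 m above the worktop, so a hand leaning back about 40 degrees, low under the glass, reaches best.
- mount: Fixture fixed on the worktop: aluminium base plate 150 (x) x 64 (y) x 8 mm with a rail along its x axis, carrying a steel carriage block 54 (x) x 46 (y) mm whose flat top is 45 mm above the worktop. Origin: centre of the base plate's underside, z up; this is the base's pose, not the carriage's. A black clamp knob on the carriage's +y side stays below its top.
- dropper: Small white dropper bottle, 35 mm diameter, 92 mm tall, standing loose behind the stand and the fixture; to be left alone. Origin: centre of its underside.
- rail_middle (a point): Point fixed to the base over the middle of the rail, at the height of the carriage's top. The upright bore's mouth (17 mm diameter, 1 mm chamfer, deeper than the shank, in the middle of the carriage) lies up to 20 mm from this point along the mount's x, either way (y = 0): where is not reported and must be seen or felt. The carriage is clamped and does not give. Axes as mount.
Not all that is in view belongs to the job. Leave any purple look-alike of the pin alone.

How it is judged:
By the outcome, as a careful person would: the job done as asked, in the order asked, and still so for the second after the job is handed in, with the robot touching nothing.
It also fails if it takes over 58 s, if anything falls off the work surface, if the arm or the gripper's body presses on something with over 40 N, if the wrist force passes 120 N, or if a joint passes its speed limit or range.

## Working session

There is one attempt and no reset: what is moved stays moved. The work goes in short steps, Python scripts to look and compute and a tool call to move; the robot and the scene stay as the last step left them, time stands still between calls to the robot, and variables do not carry over. Pictures are saved under pics/ and viewed, at most 12 in all, crops included, and the job is handed in when it is done.

Besides the shell and the picture viewer there is one more tool, called after "Request:" as name(argument=value, ...) on one line, values as JSON. step_arm: Moves the arm, as the interface text tells. Its arguments: {"type":"object","properties":{"rows":{"type":"array"},"grip_force":{"type":"number"}},"required":["rows"]}

```bash
ls; mkdir -p pics; python3 - <<'E'
from rig import get_state, grab_frame
import cv2,numpy as np,pickle
s=get_state(); print(s['time'],s['ee_pos'],np.round(s['tool_rot'],3).tolist(),s['finger_gap'])
for n in ['scene','top']:
    f=grab_frame(n); pickle.dump(f,open(n+'.pkl','wb')); print(n,f['fx'],f['cx'],f['cy'],f['rvec'],f['tvec'])
    globals()[n]=f['frame']
im=np.vstack([scene,top])[:,:,::-1]
cv2.imwrite('pics/a.png',cv2.resize(np.hstack([scene,top])[:,:,::-1],(800,300)))
cv2.imwrite('pics/scene.png',cv2.resize(scene[:,:,::-1],(800,600)))
cv2.imwrite('pics/top.png',cv2.resize(top[:,:,::-1],(800,600)))
E
```

```text
pics
0.0 [ 0.30437957 -0.65706565  0.23011799] [[0.907, 0.42, -0.001], [0.42, -0.907, 0.002], [-0.0, -0.002, -1.0]] 0.08505613416522913
scene 371.2781563220811 251.1980110754469 190.2315725250286 [ 2.18894984 -1.193984    0.44501161] [-0.05986685  0.49222673  0.49445031]
top 469.5895888835085 253.89293899004662 191.80443031094094 [ 2.02469001 -1.80038916  0.49040623] [0.20388072 0.52987381 0.60943578]
```

View pics/scene.png

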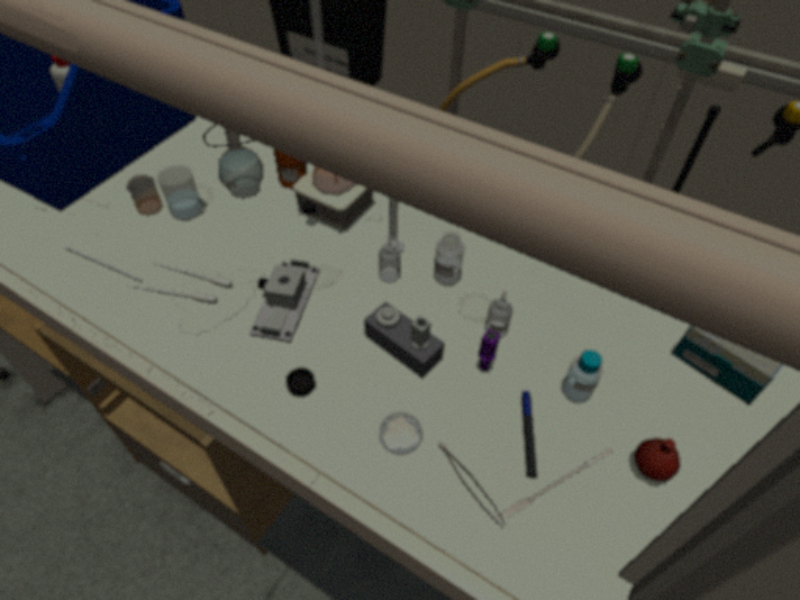

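View pics/top.png

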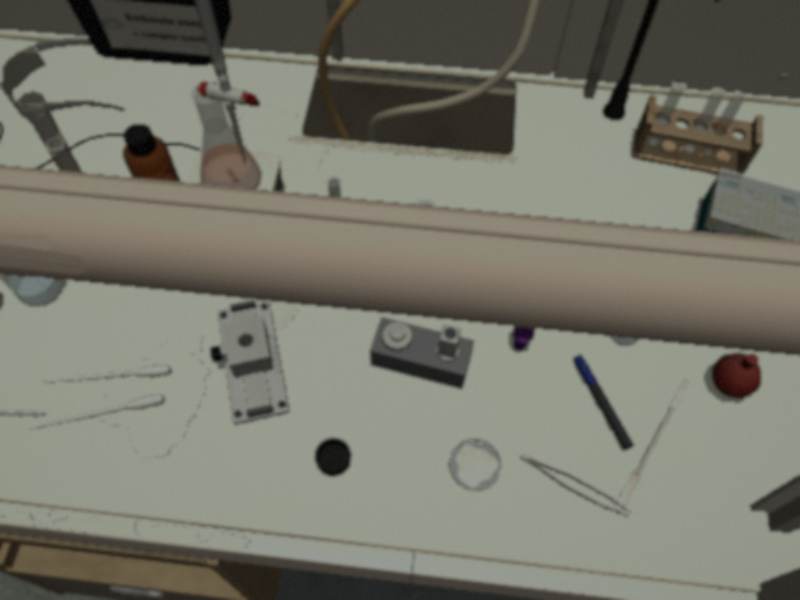

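Scene: stand at ~(405,335), with the pin in the right well (421,325) and the plug in the left one; carriage bore at ~(286,280). Top: pin (450,340), plug (397,332), bore (246,341). The purple look-alike is to the right of the stand. Next I'll enlarge crops of the stand and carriage.

```bash
cat > h.py <<'E'
import numpy as np,cv2,pickle
F={n:pickle.load(open(n+'.pkl','rb')) for n in ['scene','top']}
def cam(f):
    R=cv2.Rodrigues(np.array(f['rvec']))[0]; return R,np.array(f['tvec']),np.array([[f['fx'],0,f['cx']],[0,f['fy'],f['cy']],[0,0,1]])
def tri(ps,pt):
    P=[K@np.c_[R,t] for R,t,K in (cam(F['scene']),cam(F['top']))]
    X=cv2.triangulatePoints(P[0],P[1],np.array(ps,float).reshape(2,1),np.array(pt,float).reshape(2,1)); return (X[:3]/X[3]).ravel()
def atz(n,p,z):
    R,t,K=cam(F[n]); d=R.T@np.linalg.solve(K,[*p,1]); c=-R.T@t; return c+d*(z-c[2])/d[2]
def proj(n,X):
    R,t,K=cam(F[n]); v=K@(R@np.array(X)+t); return v[:2]/v[2]
E
python3 - <<'E'
from h import *
def crop(n,x,y):
    return cv2.resize(F[n]['frame'][y:y+60,x:x+80,::-1],(400,300),interpolation=cv2.INTER_CUBIC)
a=np.vstack([np.hstack([crop('scene',225,185),crop('scene',145,160)]),np.hstack([crop('top',230,195),crop('top',125,185)])])
cv2.imwrite('pics/c1.png',np.clip(a.astype(float)*1.5,0,255).astype(np.uint8))
E
```

```text
(no output)
```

View pics/c1.png

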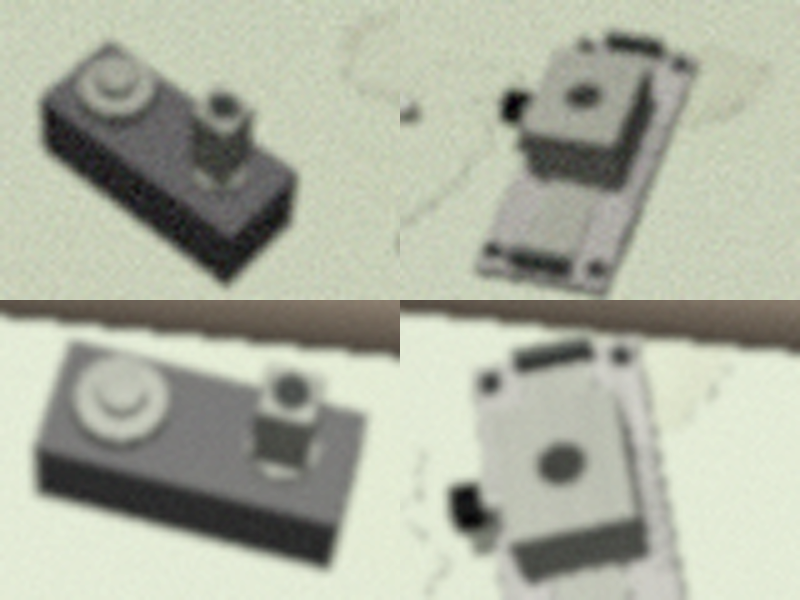

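```bash
python3 - <<'E'
from h import *
np.set_printoptions(precision=4,suppress=True)
o={'s0':(225,185),'s1':(145,160),'t0':(230,195),'t1':(125,185)}
def c(k,x,y):
    if k[1]=='1': x-=400
    if k[0]=='t': y-=300
    return np.array(o[k])+np.array([x,y])/5-.4
def both(nm,ps,pt,z):
    print(nm,tri(ps,pt),atz('scene',ps,z),atz('top',pt,z))
both('pintop',c('s0',224,105),c('t0',292,390),.085)
both('bore',c('s1',585,96),c('t1',561,463),.045)
both('plug',c('s0',118,76),c('t0',122,392),.057)
for a,b in zip([(108,42),(297,178),(228,235),(42,105)],[(70,342),(367,413),(333,523),(38,448)]): both('stand',c('s0',*a),c('t0',*b),.04)
for a,b in zip([(648,70),(620,143),(525,130)],[(612,385),(643,520),(508,545)]): both('carr',c('s1',*a),c('t1',*b),.045)
# base plate edges
for a in [(605,295),(477,270),(696,62)]: print('base s',atz('scene',c('s1',*a),.008))
# bar check: sizes; depth pts around carriage top
f=F['top'];R,t,K=cam(f)
for n in ['scene','top']:
    R,t,K=cam(F[n]); print(n,'cam pos',-R.T@t)
    m=F[n]['depth']; v,u=np.mgrid[0:384,0:512]; X=np.stack([(u-K[0,2])/K[0,0]*m,(v-K[1,2])/K[1,1]*m,m],-1); W=(X-t)@R
    p=(m>0)&(abs(W[...,2]-.045)<.006)&(abs(W[...,0]-tri(c('s1',585,96),c('t1',561,463))[0])<.06)&(abs(W[...,1]-tri(c('s1',585,96),c('t1',561,463))[1])<.06)
    if p.sum()>10:
        q=W[p]; r=cv2.minAreaRect(q[:,:2].astype(np.float32)*1000); print(n,p.sum(),q.mean(0),r)
    p=(m>0)&(W[...,2]>.15)&(W[...,2]<.6)&(W[...,0]>.2)&(W[...,0]<.5)
    print('glass/bar',p.sum(), W[p].min(0),W[p].max(0))
E
```

```text
pintop [0.5033 0.2058 0.0812] [0.4996 0.2046 0.085 ] [0.5018 0.2057 0.085 ]
bore [0.4895 0.4387 0.0368] [0.4834 0.4332 0.045 ] [0.4862 0.4363 0.045 ]
plug [0.512  0.265  0.0506] [0.5075 0.2622 0.057 ] [0.5088 0.2646 0.057 ]
stand [0.5392 0.2875 0.0327] [0.5332 0.2843 0.04  ] [0.5358 0.2868 0.04  ]
stand [0.5244 0.1768 0.0277] [0.5136 0.1738 0.04  ] [0.5196 0.1771 0.04  ]
stand [0.478  0.186  0.0319] [0.4719 0.1838 0.04  ] [0.475  0.1862 0.04  ]
stand [0.4959 0.294  0.0286] [0.4865 0.289  0.04  ] [0.4917 0.2926 0.04  ]
carr [0.5266 0.4297 0.0284] [0.5127 0.4187 0.045 ] [0.5195 0.4249 0.045 ]
carr [0.47   0.4034 0.0416] [0.4696 0.4011 0.045 ] [0.4675 0.4028 0.045 ]
carr [0.4579 0.451  0.0335] [0.4519 0.4429 0.045 ] [0.4524 0.4477 0.045 ]
base s [0.417  0.3732 0.008 ]
base s [0.3962 0.4314 0.008 ]
base s [0.5549 0.4265 0.008 ]
scene cam pos [ 0.0779 -0.0156  0.6957]
scene 350 [0.4824 0.4322 0.0437] ((483.23394775390625, 433.76904296875), (55.54756164550781, 47.954586029052734), 18.38888168334961)
glass/bar 41053 [ 0.2648 -0.1643  0.15  ] [0.4998 0.917  0.5184]
top cam pos [0.1268 0.2238 0.7922]
top 704 [0.4845 0.4362 0.0456] ((485.7541198730469, 436.767333984375), (56.13215637207031, 46.23787307739258), 20.510595321655273)
glass/bar 36499 [0.2979 0.0484 0.4734] [0.3496 0.4497 0.5197]
```

```bash
python3 - <<'E'
from h import *
for n in ['scene','top']:
    R,t,K=cam(F[n]); m=F[n]['depth']; v,u=np.mgrid[0:384,0:512]; X=np.stack([(u-K[0,2])/K[0,0]*m,(v-K[1,2])/K[1,1]*m,m],-1); W=(X-t)@R
    print(n)
    H=np.full((18,26),-9.)
    ok=m>0
    i=np.floor(W[...,0]/.05).astype(int); j=np.floor((W[...,1]+.8)/.05).astype(int)
    g=ok&(i>=0)&(i<18)&(j>=0)&(j<26)
    np.maximum.at(H,(i[g],j[g]),W[...,2][g])
    print('y0 ', ' '.join('%4d'%(k*5-80) for k in range(26)))
    for k in range(18): print('%3d'%(k*5),' '.join('%4d'%round(h*100) if h>-9 else '   .' for h in H[k]))
E
```

```text
scene
y0   -80  -75  -70  -65  -60  -55  -50  -45  -40  -35  -30  -25  -20  -15  -10   -5    0    5   10   15   20   25   30   35   40   45
  0    .    .    .    .    .    .    .    .    .    .    .    .    .    .    .    .    .    .    .    .    .    .    .    .    .    .
  5    .    .    .    .    .    .    .    .    .    .    .    .    .    .    .    .    .    .    .    .    .    .    .    .    .    .
 10    .    .    .    .    .    .    .    .    .    .    .    .    .    .    .    .    .    .    .    .    .    .    .    .    .    .
 15    .    .    .    .    .    .    .    .    .    .    .    .    .    .    .    .    .    .    .    .    .    .    .    .    .  -89
 20    .    .    .    .    .    .    .    .    .    .    .    .    .    .    .    .    .    .    .    .    .    .    .  -89  -89  -89
 25    .    .    .    .    .    .    .    .    .    .    .    .   37   40   50   50   50   50   50   50   50   50   50   50   50   50
 30    .    .    .    .    .    .    .    .    .    .    .    .   35   35   52   52   52   52   52   52   52   52   52   52   51   51
 35    .    .    .    
[... 3301 characters left out ...]
    .    .    .    .   40   30
 65    .    .    .    .    .    .    .    .    .    .    .    7    8    7    .    .    .    .    .    .    9    9    .   12    6   21
 70    .    .    .    .    .    .    .    .    .    .    .    8    8    8    7    1    0    0    1    0    1    0    1    1    6   21
 75    .    .    .    .    .    .    .    .    .    .    .    7    7    8    1    1    1    1    1    1    1    1    1    1    1    6
 80    .    .    .    .    .    .    .    .    .    .    0    1    8    6    6    7    1    1    1    1    1    1    1    1    1    1
 85    .    .    .    .    .    .    .    .    .    .    0    1    8   12   12   12    1    1   15   15    8    5    3   19   15    1
```

Request:
step_arm(rows=[[0,-4,-2,0,0,0,0.5],[0,-4,-2,0,0,0,0.5],[0,-4,-2,0,0,0,0.5],[0,-4,-2,0,0,0,0.5],[0,-4,-2,0,0,0,0.5]])

```text
time: 0.6
ee_pos: [0.2197, -0.4745, 0.3314]
tool_rot: [[0.907, 0.42, -0.001], [0.42, -0.907, 0.001], [-0.0, -0.001, -1.0]]
ft_force: [0.1, -0.6, 0.1]
finger_gap: 0.0427
gripper_force: 0.0
```

```bash
python3 - <<'E'
from h import *
from rig import get_state
s=get_state(); print(s['time'],s['joint_pos'],s['ee_pos'],s['finger_gap'],s['ft_force'])
for n in ['scene','top']:
    R,t,K=cam(F[n]); m=F[n]['depth']; v,u=np.mgrid[0:384,0:512]; X=np.stack([(u-K[0,2])/K[0,0]*m,(v-K[1,2])/K[1,1]*m,m],-1); W=(X-t)@R
    p=(m>0)&(W[...,0]<.45)&(W[...,0]>.1)&(W[...,1]<-.05)&(W[...,2]>.05)&(W[...,2]<.44)
    q=W[p]; print(n,len(q))
    if len(q): print(np.percentile(q,[1,5,25,50,75,95,99],axis=0).round(3), np.hypot(q[:,0],q[:,1]).min())
    p=(m>0)&(W[...,0]<.45)&(W[...,0]>.1)&(W[...,2]>.44)
    q=W[p]; print('bar',np.percentile(q,[1,5,50,95,99],axis=0).round(3))
E
```

```text
0.6 [ 1.0111073   0.22287118  0.04752842  1.94974228 -0.01270924  0.97053355
 -0.07232753] [ 0.21973301 -0.4744896   0.33142754] 0.04267995262326066 [ 0.14972762 -0.64884031  0.13969838]
scene 7952
[[ 0.265 -0.163  0.062]
 [ 0.266 -0.16   0.098]
 [ 0.276 -0.15   0.224]
 [ 0.348 -0.143  0.3  ]
 [ 0.367 -0.134  0.343]
 [ 0.369 -0.134  0.384]
 [ 0.372 -0.133  0.397]] 0.2980526357095304
bar [[ 0.298 -0.081  0.471]
 [ 0.298 -0.066  0.477]
 [ 0.305  0.085  0.505]
 [ 0.329  0.394  0.517]
 [ 0.334  0.46   0.517]]
top 532
[[ 0.271 -0.153  0.05 ]
 [ 0.274 -0.148  0.052]
 [ 0.287 -0.146  0.06 ]
 [ 0.357 -0.132  0.069]
 [ 0.37  -0.131  0.079]
 [ 0.374 -0.131  0.101]
 [ 0.376 -0.13   0.11 ]] 0.30058968395916386
bar [[0.299 0.065 0.479]
 [0.3   0.078 0.486]
 [0.312 0.24  0.51 ]
 [0.335 0.416 0.518]
 [0.345 0.432 0.518]]
```

Request:
step_arm(rows=[[0,-4.5,-1.5,0,0,0,0.5],[0,-4.5,-1.5,0,0,0,0.5],[0,-4.5,-1.5,0,0,0,0.5],[0,-4.5,-1.5,0,0,0,0.5],[0,-4.5,-1.5,0,0,0,0.5]])

```text
time: 1.1
ee_pos: [0.125, -0.2702, 0.4063]
tool_rot: [[0.907, 0.42, -0.001], [0.42, -0.907, 0.001], [-0.0, -0.001, -1.0]]
ft_force: [-1.0, -0.2, 1.5]
finger_gap: 0.0427
gripper_force: 0.0
```

```bash
python3 -c "
from rig import get_state
s=get_state();print(s['joint_pos'])"
```

```text
[ 9.79704036e-01 -2.09445236e-01  4.00603484e-03  2.20041924e+00
  9.79783289e-04  1.15154678e+00 -1.53821337e-01]
```

Request:
step_arm(rows=[[1.8,-2.5,0,0,0,0,0.5],[1.8,-2.5,0,0,0,0,0.5],[1.8,-2.5,0,0,0,0,0.5],[1.8,-2.5,0,0,0,0,0.5],[1.8,-2.5,0,0,0,0,0.5]])

```text
time: 1.6
ee_pos: [0.1549, -0.1194, 0.4059]
tool_rot: [[0.907, 0.42, -0.0], [0.42, -0.907, -0.0], [-0.0, -0.0, -1.0]]
ft_force: [0.7, 0.1, 1.5]
finger_gap: 0.0426
gripper_force: 0.0
```

```bash
python3 -c "
from rig import get_state
s=get_state();print(s['joint_pos'],s['tool_rot'].tolist() if hasattr(s['tool_rot'],'tolist') else s['tool_rot'])"
```

```text
[ 0.90006881 -0.40140958 -0.26874193  2.30466843 -0.11011922  1.22753005
 -0.44818156] [[0.9074562374047175, 0.42014646686562857, -0.0003515332167655624], [0.42014647402191074, -0.9074563004015762, -5.6819366543223914e-05], [-0.00034287348845700704, -9.613435295065621e-05, -0.9999999365979766]]
```

```bash
cat > kin.py <<'E'
import numpy as np, itertools
from scipy.spatial.transform import Rotation as Ro
from scipy.optimize import least_squares
A=np.array([[.907,.42,0],[.42,-.907,0],[0,0,-1]])
D=[([1.044,0.591,0.048,1.609,-0.033,0.943,-0.034],[.3044,-.6571,.2301],A),
([1.0111073,.22287118,.04752842,1.94974228,-.01270924,.97053355,-.07232753],[.21973301,-.4744896,.33142754],A),
([.979704036,-.209445236,.00400603484,2.20041924,.000979783289,1.15154678,-.153821337],[.125,-.2702,.4063],A),
([.90006881,-.40140958,-.26874193,2.30466843,-.11011922,1.22753005,-.44818156],[.1549,-.1194,.4059],A)]
def fk(q,p,s,pts=False):
    b,c,zs,L1,L2,L3,a1,a2,a3=p
    z=lambda t:Ro.from_euler('z',t).as_matrix(); y=lambda t:Ro.from_euler('y',t).as_matrix()
    R=z(b+s[0]*q[0])@y(q[1]); P=[np.array([0,0,zs])]
    R=R@z(s[1]*q[2]); P.append(P[-1]+R@[a1,0,L1])
    R=R@y(q[3]); R=R@z(s[2]*q[4]); P.append(P[-1]+R@[a2,0,L2])
    R=R@y(q[5]); R=R@z(s[3]*q[6]+c); P.append(P[-1]+R@[0,0,L3]+ (R@z(-s[3]*q[6]-c))@[a3,0,0])
    return (P,R) if pts else (P[-1],R)
def res(p,s):
    e=[]
    for q,x,R in D:
        P,R2=fk(q,p,s); e+=list((P-x)*10)+list((R2-R).ravel())
    return np.array(e+list(np.array(p[6:])*.02))
if __name__=='__main__':
    out=[]
    for s in itertools.product([1,-1],repeat=4):
        best=min((least_squares(res,[b,c,.3,.6,.45,.3,0,0,0],args=(s,)) for b in (-2.2,0,2.) for c in (0,1.57,-1.57,3.1)),key=lambda r:r.cost)
        out.append((best.cost,s,best.x.round(4)))
    for o in sorted(out,key=lambda o:o[0])[:3]: print(o)
E
python3 kin.py
```

```text
(np.float64(0.053671927853804965), (-1, -1, -1, -1), array([-7.41000e-02,  1.49670e+00,  4.08610e+01,  5.02900e-01,
        1.75600e-01,  4.12126e+01,  3.92000e-02, -3.60700e-01,
       -8.18000e-02]))
(np.float64(0.066070558739038), (1, -1, -1, -1), array([-2.13930e+00,  1.39900e+00, -4.61016e+01,  7.20100e-01,
        7.24800e-01, -4.63243e+01, -4.40000e-02,  2.34300e-01,
        1.17500e-01]))
(np.float64(0.09108656270871068), (-1, -1, 1, -1), array([-0.0725,  1.5299,  0.1159,  0.6123,  0.4074,  0.175 ,  0.0115,
       -0.0329, -0.0242]))
```

Request:
step_arm(rows=[[2.4,-2.7,0,0,0,6.6,0.5],[2.0,-3.0,0,0,0,6.6,0.5],[1.7,-3.2,0,0,0,6.6,0.5],[1.3,-3.4,0,0,0,6.6,0.5],[0.8,-3.5,0,0,0,6.6,0.5]])

```text
time: 2.1
ee_pos: [0.1995, 0.0417, 0.4061]
tool_rot: [[0.994, -0.106, 0.0], [-0.106, -0.994, -0.001], [0.0, 0.001, -1.0]]
ft_force: [0.8, 0.2, 0.4]
finger_gap: 0.0425
gripper_force: 0.0
```

```bash
python3 -c "
from rig import get_state
s=get_state();print(list(s['joint_pos']),list(s['ee_pos']),[list(r) for r in s['tool_rot']])"
```

```text
[np.float64(0.6916803739046137), np.float64(-0.4641705923036457), np.float64(-0.6080750993754852), np.float64(2.2860041609914643), np.float64(-0.27175856665386033), np.float64(1.2562431729776904), np.float64(-1.45599479554224)] [np.float64(0.1994611581050486), np.float64(0.04168843963130321), np.float64(0.40605383335774364)] [[np.float64(0.994382481557403), np.float64(-0.10584605731166459), np.float64(0.0003041764569590505)], [np.float64(-0.10584587516460425), np.float64(-0.9943823881213062), np.float64(-0.0005629429872990083)], [np.float64(0.0003620530073780567), np.float64(0.0005275848213944919), np.float64(-0.9999997952859171)]]
```

Request:
step_arm(rows=[[3,-2,2.5,0,8,0.4,0.5],[2.6,-2,2.9,0,8,0.4,0.5],[2.2,-2,3.2,0,8,0.4,0.5],[1.7,-2,3.5,0,8,0.4,0.5],[1.2,-2,3.7,0,8,0.4,0.5]])

```text
time: 2.6
ee_pos: [0.3643, 0.1297, 0.3196]
tool_rot: [[0.786, -0.138, 0.603], [-0.113, -0.99, -0.079], [0.608, -0.006, -0.794]]
ft_force: [-4.2, 121.7, -72.5]
finger_gap: 0.0425
gripper_force: 0.0
```

```bash
cat > st.py <<'E'
from rig import get_state
import json,numpy as np
s=get_state()
r=[list(map(float,s['joint_pos'])),list(map(float,s['ee_pos'])),[list(map(float,x)) for x in s['tool_rot']]]
open('log.jsonl','a').write(json.dumps(r)+'\n')
if __name__=='__main__': print(np.round(r[0],3),np.round(s['qvel'],2))
E
python3 st.py; cat >> kin.py <<'E'
E
python3 - <<'E'
s=open('kin.py').read()
s=s.replace("def fk(","""D+=[([0.69168,-0.46417,-0.608075,2.286004,-0.271759,1.256243,-1.455995],[.19946,.04169,.40605],np.array([[.99438,-.10585,0],[-.10585,-.99438,0],[0,0,-1]]))]
import json,os
if os.path.exists('log.jsonl'): D+=[(a,b,np.array(c)) for a,b,c in map(json.loads,open('log.jsonl'))]
def fk(""",1)
open('kin.py','w').write(s)
E
python3 kin.py
```

```text
[ 0.943 -0.473 -1.268  2.506 -0.57   0.228 -1.618] [ 1.16 -0.43 -0.12 -0.13 -0.88 -0.68  0.35]
(np.float64(0.0943585164873094), (-1, -1, -1, -1), array([-0.0823,  1.4914, -0.0432,  0.5426,  0.2891,  0.1569,  0.0216,
       -0.2075, -0.0381]))
(np.float64(0.7944666070847405), (1, -1, -1, -1), array([-2.1174,  1.3204,  0.031 ,  0.6532,  0.3182,  0.2196,  0.0548,
       -0.0919, -0.0158]))
(np.float64(1.5589560512285794), (-1, -1, 1, -1), array([-0.0629,  1.7249,  0.145 ,  0.6134,  0.4208,  0.2112,  0.0237,
       -0.0484,  0.0073]))
```

```bash
python3 - <<'E'
from rig import get_state,grab_frame
import numpy as np,cv2
for i in range(2):
    f=grab_frame('scene'); s=get_state(); print(s['time'],np.round(s['ft_force'],1),np.round(s['torque'],1),np.round(s['joint_pos'],3),np.round(s['qvel'],2),np.round(s['joint_efforts'],1))
w=grab_frame('wrist')
a=np.vstack([f['frame'],w['frame']])[:,:,::-1]
a=np.hstack([f['frame'],w['frame']])[:,:,::-1]
cv2.imwrite('pics/d.png',cv2.resize(np.vstack([f['frame'],w['frame']])[:,:,::-1],(400,600)))
cv2.imwrite('pics/d2.png',cv2.resize(f['frame'][:,:,::-1],(800,600)))
E
```

```text
2.65 [ 1.  -4.5  3.2] [-0.2  0.5 -0.2] [ 0.954 -0.473 -1.263  2.504 -0.572  0.219 -1.617] [-0.08  0.01  0.    0.    0.18  0.21 -0.05] [ -4.5   7.7  -0.1 -14.8  -0.5  -1.1   0. ]
2.7 [-1.   0.4 -0.5] [0.1 0.7 0. ] [ 0.95  -0.473 -1.264  2.505 -0.566  0.228 -1.619] [-0.07 -0.   -0.03  0.04  0.07  0.13 -0.02] [  1.1  13.1   7.  -17.6  -0.2  -2.5   0.1]
```

View pics/d2.png

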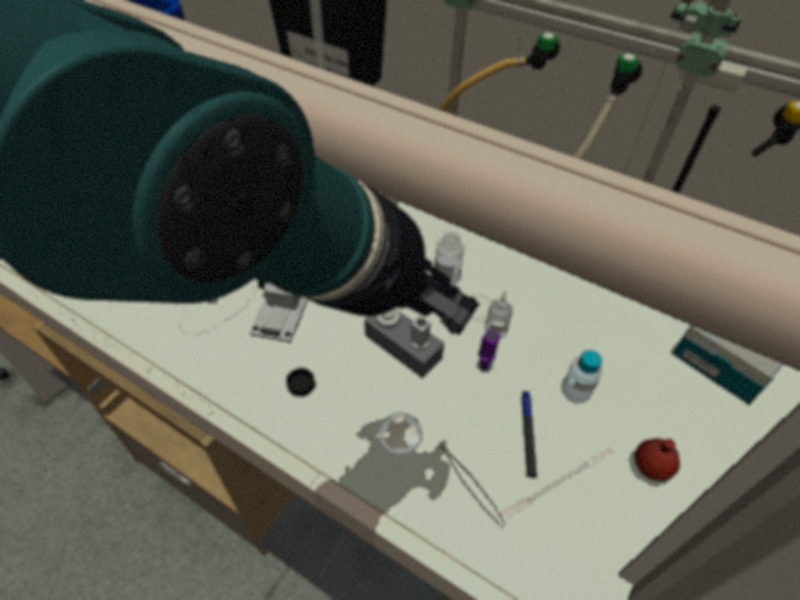

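The force spike was inertial at the joint limits and has died away. The hand is in front of the sash, tilted. I'll refine the arm model before going on.

```bash
cat > kin2.py <<'E'
import numpy as np, itertools, json
from scipy.spatial.transform import Rotation as Ro
from scipy.optimize import least_squares
from kin import D
z=lambda t:Ro.from_euler('z',t).as_matrix(); y=lambda t:Ro.from_euler('y',t).as_matrix()
def fk(q,p,s=(-1,-1,-1,-1),pts=False):
    b,c=p[:2]; l=np.array(p[2:]).reshape(-1,3)
    R=z(b+s[0]*q[0]); P=[R@l[0]]
    R=R@y(q[1])@z(s[1]*q[2]); P.append(P[-1]+R@l[1])
    R=R@y(q[3])@z(s[2]*q[4]); P.append(P[-1]+R@l[2])
    R=R@y(q[5]); P.append(P[-1]+R@l[3]); R=R@z(s[3]*q[6]+c)
    return (P,R) if pts else (P[-1],R)
def res(p,s):
    e=[]
    for q,x,R in D:
        P,R2=fk(q,p,s); e+=list((P-x)*10)+list((R2-R).ravel()*3)
    return np.array(e+list((np.array(p[2:])-[0,0,.3,0,0,.55,0,0,.4,0,0,.25])*.01))
if __name__=='__main__':
    s0=[0,0,.3,0,0,.55,0,0,.4,0,0,.25]
    for s in itertools.product([1,-1],repeat=4):
        best=min((least_squares(res,[b,c]+s0,args=(s,)) for b in (-2.2,0) for c in (0,1.57,-1.57,3.1)),key=lambda r:r.cost)
        print(best.cost.round(5),s,best.x.round(3).tolist()) if best.cost<.3 else 0
E
python3 kin2.py; python3 - <<'E'
from kin2 import *
# orientation-only check for best sign
from itertools import product
def ro(p,s): 
    e=[]
    for q,x,R in D:
        e+=list(((z(p[0]+s[0]*q[0])@y(q[1])@z(s[1]*q[2])@y(q[3])@z(s[2]*q[4])@y(q[5])@z(s[3]*q[6]+p[1]))-R).ravel())
    return e
for s in product([1,-1],repeat=4):
    b=min((least_squares(ro,[i,j],args=(s,)) for i in (-2.2,0,2) for j in (0,1.57,-1.57,3)),key=lambda r:r.cost)
    if b.cost<.5: print(s,b.x,b.cost)
E
```

```text
5e-05 (-1, -1, -1, -1) [0.0, 1.571, 0.001, -0.02, 0.296, 0.002, -0.023, 0.624, 0.002, -0.001, 0.463, 0.0, -0.001, 0.31]
(1, -1, -1, -1) [-1.87224569  1.55703741] 0.31494672665502016
(-1, -1, -1, -1) [-3.35993946e-06  1.57079969e+00] 4.360858620459031e-06
```

```bash
cat > ik.py <<'E'
from kin2 import *
p=least_squares(res,[0,1.571,.001,-.02,.296,.002,-.023,.624,.002,-.001,.463,0,-.001,.31],args=((-1,-1,-1,-1),)).x
lo=np.array([-2.69,-.47,-1.27,.19,-1.53,.08,-3.09]);hi=np.array([2.69,2.24,1.36,2.51,4.68,2.07,3.09])
def boxd(P,a,b): return np.linalg.norm(np.maximum(0,np.maximum(a-P,P-b)),axis=-1)
def clear(q):
    P=fk(q,p,pts=True)[0]; o=[]
    for A,B,r in zip(P[:-1],P[1:],(.07,.06,.05)):
        t=np.linspace(0,1,25)[:,None]; S=A+(B-A)*t
        o.append(min(boxd(S,np.array([.29,-.165,.455]),np.array([.39,.95,1.3])).min(),boxd(S,np.array([.265,-.165,0]),np.array([.376,-.13,1.3])).min())-r)
    o.append(S[:,2].min()); return np.array(o),P
def Rt(psi,lean,flip=1):
    s,l=np.radians(psi),np.radians(lean)
    zz=np.array([np.sin(l)*np.cos(s),np.sin(l)*np.sin(s),-np.cos(l)]); yy=flip*np.array([np.sin(s),-np.cos(s),0]); return np.c_[np.cross(yy,zz),yy,zz]
def solve(x,R,q0):
    f=lambda q:np.r_[(fk(q,p)[0]-x)*20,(fk(q,p)[1]-R).ravel()*5,np.array(q-q0)*.001]
    r=least_squares(f,np.clip(q0,lo+1e-3,hi-1e-3),bounds=(lo,hi)); return r.x,np.linalg.norm(f(r.x)[:12])
E
cat > pl.py <<'E'
from ik import *
rng=np.random.default_rng(0); np.set_printoptions(precision=2,suppress=True)
import sys
q=np.array(json.loads(open('log.jsonl').readlines()[-1])[0]); c,P=clear(q); print('now',c,P[1],P[2])
G={'pin':np.array([.501,.205,.072]),'bore':np.array([.485,.435,.077])}
for nm,psis in (('pin',(-8,82)),('bore',(20,-8,40))):
  for psi in psis:
    for lean in (30,40,50,60):
      best=None
      for k in range(25):
        R=Rt(psi,lean,1 if k%2 else -1); x=G[nm]+R[:,2]*.019
        s,e=solve(x,R,rng.uniform(lo,hi))
        if e<.05:
            c,P=clear(s); m=min(c[1:3].min(),c[0])+min(0,min((s-lo).min(),(hi-s).min())-.05)
            if best is None or m>best[0]: best=(m,s,c,P[1],P[2])
      print(nm,psi,lean,*(best or ['none']))
E
timeout 500 python3 pl.py
```

```text
now [ 0.23  0.05 -0.03  0.32] [-0.18  0.2   0.86] [0.18 0.16 0.57]
pin -8 30 -0.017454413807919462 [-1.39  1.17  1.22  2.43  4.16  0.75 -0.38] [ 0.09 -0.02  0.08  0.06] [0.13 0.55 0.56] [0.36 0.23 0.32]
pin -8 40 0.022927280288471172 [-1.49  1.42  1.36  2.5   3.98  0.94 -0.41] [0.15 0.07 0.11 0.06] [0.08 0.61 0.41] [0.32 0.23 0.3 ]
pin -8 50 -0.04586995724725904 [ 0.01  1.29 -1.25  2.5   2.09  1.92 -1.04] [-0.01  0.06  0.15  0.06] [ 0.61 -0.03  0.45] [0.28 0.24 0.26]
pin -8 60 none
pin 82 30 -0.065405766336331 [ 0.47  0.93 -1.    2.24  1.33  0.26  1.5 ] [-0.07  0.    0.11  0.06] [ 0.44 -0.26  0.65] [0.48 0.06 0.32]
pin 82 40 -0.04496050081532077 [ 0.57  1.01 -1.02  2.27  1.6   0.13  1.34] [-0.04  0.    0.13  0.06] [ 0.44 -0.32  0.61] [0.47 0.02 0.29]
pin 82 50 -0.033985828900801346 [ 0.76  1.3  -1.27  2.27  1.63  0.3  -1.67] [0.02 0.02 0.1  0.06] [ 0.42 -0.44  0.44] [ 0.47 -0.02  0.26]
pin 82 60 0.003102460112017272 [ 0.82  1.38 -1.23  2.27  1.63  0.14  1.58] [0.03 0.01 0.07 0.06] [ 0.4  -0.47  0.39] [ 0.47 -0.04  0.22]
bore 20 30 0.02806155795523073 [-1.66  1.26  1.31  2.22  4.31  0
[... 834 characters left out ...]
6] [-0.1   0.57  0.52] [0.27 0.47 0.26]
bore -8 60 0.16191048015895215 [-1.85  1.31  1.04  2.2   2.72  0.15  0.42] [0.21 0.16 0.19 0.07] [-0.13  0.58  0.48] [0.24 0.47 0.22]
bore 40 30 -0.0270697877096268 [-1.58  1.31  1.36  2.25  4.24  1.17 -0.04] [0.2  0.02 0.08 0.06] [0.02 0.6  0.48] [0.37 0.34 0.33]
bore 40 40 0.01569144200735552 [-1.6   1.39  1.36  2.34  3.97  1.27  0.07] [0.21 0.07 0.1  0.06] [0.01 0.61 0.43] [0.34 0.32 0.3 ]
bore 40 50 0.07113590598111064 [-1.55  1.29  1.13  2.42  3.63  1.24  0.38] [0.18 0.07 0.14 0.06] [0.04 0.59 0.49] [0.32 0.29 0.26]
bore 40 60 0.12152253407704365 [-1.63  1.7   1.36  2.47  3.42  1.54  0.02] [0.21 0.17 0.18 0.07] [-0.01  0.62  0.24] [0.29 0.27 0.22]
```

```bash
cat > sim.py <<'E'
from ik import *
def jac(q):
    x0,R0=fk(q,p); J=np.zeros((6,7))
    for i in range(7):
        d=np.array(q,float); d[i]+=1e-5; x,R=fk(d,p); J[:3,i]=(x-x0)/1e-5; J[3:,i]=Ro.from_matrix(R@R0.T).as_rotvec()/1e-5
    return J
def simrows(q,rows,W=np.ones(7),n=4,null=None):
    q=np.array(q,float); x,R=fk(q,p); Q=[q.copy()]
    for r in rows:
        xt=x+R@np.array(r[:3])/100; Rt_=R@Ro.from_rotvec(np.radians(r[3:6])).as_matrix()
        rv=Ro.from_matrix(Rt_@R.T).as_rotvec()
        for k in range(1,n+1):
            xa=x+(xt-x)*k/n; Ra=Ro.from_rotvec(rv*k/n).as_matrix()@R
            free=np.ones(7,bool)
            for it in range(8):
                xc,Rc=fk(q,p); e=np.r_[xa-xc,Ro.from_matrix(Ra@Rc.T).as_rotvec()]
                J=jac(q)*W*free; dq=W*free*(J.T@np.linalg.solve(J@J.T+1e-5*np.eye(6),e))
                if null is not None and it==0:
                    Jn=jac(q); N=np.eye(7)-np.linalg.pinv(Jn)@Jn; dq+=N@(null(q)-q)*NG
                q=q+dq
                bad=(q<lo)|(q>hi); 
                q=np.clip(q,lo,hi); free&=~bad
        x,R=xt,Rt_; Q.append(q.copy())
    return np.array(Q)
NG=0.05
E
python3 - <<'E'
import sim; from sim import *
np.set_printoptions(precision=3,suppress=True)
from kin import D
mv=[[[0,-4,-2,0,0,0]]*5,[[0,-4.5,-1.5,0,0,0]]*5,[[1.8,-2.5,0,0,0,0]]*5,[[2.4,-2.7,0,0,0,6.6],[2,-3,0,0,0,6.6],[1.7,-3.2,0,0,0,6.6],[1.3,-3.4,0,0,0,6.6],[.8,-3.5,0,0,0,6.6]],[[3,-2,2.5,0,8,.4],[2.6,-2,2.9,0,8,.4],[2.2,-2,3.2,0,8,.4],[1.7,-2,3.5,0,8,.4],[1.2,-2,3.7,0,8,.4]]]
mid=(lo+hi)/2; q00=np.array(D[0][0])
for i,m in enumerate(mv):
    print('real',np.array(D[i+1][0]))
    print('pinv',simrows(D[i][0],m)[-1])
    for nm,nf in (('mid',lambda q:mid),('home',lambda q:q00)):
        print(nm,simrows(D[i][0],m,null=nf)[-1])
E
```

```text
real [ 1.011  0.223  0.048  1.95  -0.013  0.971 -0.072]
pinv [ 1.012  0.225  0.047  1.948 -0.013  0.969 -0.072]
mid [ 1.008  0.225  0.052  1.948 -0.014  0.969 -0.071]
home [ 1.014  0.225  0.044  1.948 -0.012  0.969 -0.073]
real [ 0.98  -0.209  0.004  2.2    0.001  1.152 -0.154]
pinv [ 0.983 -0.209  0.001  2.2    0.     1.151 -0.153]
mid [ 0.66  -0.235  0.25   2.208  0.063  1.163 -0.258]
home [ 1.009 -0.207 -0.019  2.199 -0.004  1.151 -0.145]
real [ 0.9   -0.401 -0.269  2.305 -0.11   1.228 -0.448]
pinv [ 0.906 -0.403 -0.271  2.304 -0.112  1.23  -0.444]
mid [ 0.478 -0.408 -0.03   2.313 -0.013  1.238 -0.683]
home [ 0.959 -0.406 -0.3    2.303 -0.124  1.231 -0.413]
real [ 0.692 -0.464 -0.608  2.286 -0.272  1.256 -1.456]
pinv [ 0.727 -0.47  -0.66   2.277 -0.296  1.26  -1.498]
mid [ 0.586 -0.437 -0.6    2.279 -0.255  1.241 -1.598]
home [ 0.727 -0.47  -0.66   2.277 -0.296  1.26  -1.498]
real [ 0.943 -0.473 -1.268  2.506 -0.57   0.228 -1.618]
pinv [ 1.254 -0.47  -1.27   2.51  -1.53   0.296 -0.446]
mid [ 1.254 -0.47  -1.27   2.51  -1.53   0.296 -0.446]
home [ 1.254 -0.47  -1.27   2.51  -1.53   0.296 -0.446]
```

```bash
cat > path.py <<'E'
from sim import *
def rows_to(x,R,x1,R1,maxd=4.0,maxa=7.0):
    x1=np.array(x1); rv=Ro.from_matrix(R1@R.T).as_rotvec()
    n=int(max(np.ceil(np.linalg.norm(x1-x)*100/maxd),np.ceil(np.degrees(np.linalg.norm(rv))/maxa),1)); out=[]
    for k in range(n):
        Ra=Ro.from_rotvec(rv*k/n).as_matrix()@R
        out.append(np.r_[Ra.T@(x1-x)/n*100,np.degrees(R.T@rv)/n if 0 else np.degrees(Ra.T@rv)/n].round(2))
    return out
def segd(a,b,c,d):
    t=np.linspace(0,1,15)[:,None]; A=a+(b-a)*t; B=c+(d-c)*t
    return np.linalg.norm(A[:,None]-B[None],axis=-1).min()
def chk(Q):
    m=[]
    for q in Q:
        c,P=clear(q); m.append([*c[:3],P[3][2],segd(P[2],P[3],np.zeros(3),np.array([0,0,.4]))-.14,segd(P[2],P[3],P[0],P[1])-.13])
    return np.min(m,0)
def Rd(az): # tool down, tool y azimuth az (deg)
    a=np.radians(az); yy=np.array([np.cos(a),np.sin(a),0]); zz=np.array([0,0,-1.]); return np.c_[np.cross(yy,zz),yy,zz]
def run(q,way,verbose=True):
    allr=[]
    for w in way:
        x,R=fk(q,p); r=rows_to(x,R,*w[:2]); Q=simrows(q,r,n=2); q=Q[-1]; e=np.linalg.norm(fk(q,p)[0]-w[0])
        allr.append(r)
        if verbose: print(len(r),'q',q,'err',round(e,3),'clr',chk(Q),'elb',fk(q,p,pts=True)[0][1])
    return q,allr
E
python3 - <<'E'
from path import *
np.set_printoptions(precision=2,suppress=True)
qn=np.array([.95,-.473,-1.264,2.505,-.566,.228,-1.619]); qn=np.clip(qn,lo,hi)
q5=np.array([0.69168,-0.46417,-0.608075,2.286004,-0.271759,1.256243,-1.455995])
for nm,q in (('q5',q5),('now',qn)):
  for way in ([([.2,.04,.4],Rd(-96)),([.12,.3,.4],Rd(-60)),([.0,.38,.4],Rd(-30)),([-.05,.4,.4],Rd(0))],
              [([.2,.04,.4],Rd(-96)),([.2,.25,.4],Rd(-96)),([.05,.4,.4],Rd(-96)),([-.05,.45,.35],Rd(-96))],
              [([.2,.04,.4],Rd(-96)),([.2,.25,.4],Rd(-60)),([.1,.5,.4],Rd(-20)),([.0,.55,.35],Rd(20)),([.0,.55,.35],Rd(60)),([.0,.55,.35],Rd(90))]):
    print(nm); run(q,way)
E
```

```text
q5
1 q [ 0.69 -0.46 -0.61  2.3  -0.27  1.24 -1.45] err 0.0 clr [0.23 0.03 0.04 0.4  0.06 0.11] elb [-0.23  0.14  0.86]
7 q [ 0.32 -0.42 -1.14  2.14 -0.4   1.21 -1.68] err 0.0 clr [0.22 0.03 0.04 0.4  0.06 0.11] elb [-0.23  0.05  0.87]
5 q [ 0.15 -0.47 -1.27  2.07 -0.47  1.25 -1.46] err 0.016 clr [0.22 0.11 0.12 0.4  0.18 0.22] elb [-0.26  0.01  0.86]
5 q [ 0.03 -0.47 -1.27  2.05 -0.47  1.27 -1.06] err 0.035 clr [0.22 0.23 0.24 0.41 0.23 0.25] elb [-0.26 -0.02  0.86]
q5
1 q [ 0.69 -0.46 -0.61  2.3  -0.27  1.24 -1.45] err 0.0 clr [0.23 0.03 0.04 0.4  0.06 0.11] elb [-0.23  0.14  0.86]
6 q [ 0.67 -0.47 -1.13  2.15 -0.45  1.24 -1.93] err 0.0 clr [0.23 0.03 0.04 0.4  0.06 0.11] elb [-0.22  0.14  0.86]
6 q [ 0.28 -0.47 -1.27  2.05 -0.47  1.27 -2.49] err 0.035 clr [0.22 0.03 0.04 0.4  0.18 0.21] elb [-0.26  0.05  0.86]
4 q [-0.25 -0.19 -1.27  2.1  -0.22  1.08 -3.09] err 0.096 clr [0.21 0.18 0.19 0.39 0.23 0.26] elb [-0.09 -0.05  0.91]
q5
1 q [ 0.69 -0.46 -0.61  2.3  -0.27  1.24 -1.45] err 0.0 clr [0.23 0.03 0.04 0.4  0.06 0.11] elb [-0.23  0.14  0.86]
6 q [ 0.54 -0.38 -1.12  2.15 -0.37  1.1
[... 1530 characters left out ...]
.66 -0.45 -0.6   2.3  -0.26  1.23 -1.48] err 0.0 clr [ 0.23  0.03 -0.03  0.32  0.06  0.11] elb [-0.23  0.13  0.86]
6 q [ 0.51 -0.36 -1.11  2.15 -0.35  1.18 -1.48] err 0.0 clr [0.23 0.03 0.04 0.4  0.06 0.11] elb [-0.19  0.07  0.89]
7 q [-0.49  0.34 -1.25  1.85  0.34  1.21 -2.19] err 0.0 clr [0.01 0.02 0.04 0.4  0.18 0.22] elb [0.21 0.08 0.88]
6 q [-0.76  0.5  -1.27  1.84  0.51  1.19 -1.85] err 0.0 clr [-0.03 -0.02  0.14  0.35  0.37  0.32] elb [0.25 0.2  0.83]
6 q [-0.76  0.5  -1.27  1.84  0.51  1.19 -1.15] err 0.0 clr [-0.03 -0.02  0.24  0.35  0.41  0.32] elb [0.25 0.2  0.83]
5 q [-0.76  0.5  -1.27  1.84  0.51  1.19 -0.62] err 0.0 clr [-0.03 -0.02  0.24  0.35  0.41  0.32] elb [0.25 0.2  0.83]
```

```bash
python3 - <<'E'
s=open('kin2.py').read()
s=s.replace("z=lambda t:Ro.from_euler('z',t).as_matrix(); y=lambda t:Ro.from_euler('y',t).as_matrix()","""from math import sin,cos
z=lambda t:np.array([[cos(t),-sin(t),0],[sin(t),cos(t),0],[0,0,1]]); y=lambda t:np.array([[cos(t),0,sin(t)],[0,1,0],[-sin(t),0,cos(t)]])""")
open('kin2.py','w').write(s)
s=open('sim.py').read()
s=s.replace("range(8)","range(4)").replace("Ro.from_matrix(R@R0.T).as_rotvec()","lg(R@R0.T)").replace("def jac","def lg(M): return np.array([M[2,1]-M[1,2],M[0,2]-M[2,0],M[1,0]-M[0,1]])/2\ndef jac",1).replace("Ro.from_matrix(Ra@Rc.T).as_rotvec()","lg(Ra@Rc.T)")
open('sim.py','w').write(s)
E
cat > search.py <<'E'
from path import *
import time,sys
np.set_printoptions(precision=2,suppress=True)
seed=int(sys.argv[1]); rng=np.random.default_rng(seed)
qn=np.clip(np.array([.95,-.473,-1.264,2.505,-.566,.228,-1.619]),lo,hi)
q0,_=run(qn,[([.2,.04,.4],Rd(-96))],False)
best=None;T=time.time()
while time.time()-T<150:
    way=[];
    for k in range(5):
        az=rng.uniform(60,170) if k<4 else rng.uniform(60,120); r=rng.uniform(.25,.65); zz=rng.uniform(.25,.5)
        a=np.radians(az); way.append(([r*np.cos(a),r*np.sin(a),zz],Rd(az-60)))
    if any(w[0][0]>.22 for w in way): continue
    q=q0;ok=True;sc=0
    for w in way:
        x,R=fk(q,p); r=rows_to(x,R,*w,maxd=5,maxa=8.5); Q=simrows(q,r,n=1); q=Q[-1]
        if np.linalg.norm(fk(q,p)[0]-w[0])>.01 or chk(Q[::2])[[0,1,2,4,5]].min()<-.01: ok=False;break
        s_=q[2]-.5*abs(q[0]+1.6)
        if best is None or s_>best[0]: best=(s_,q,[(np.round(v[0],2),) for v in way[:way.index(w)+1]] if 0 else [v[0] for v in way[:[i for i,v in enumerate(way) if v is w][0]+1]])
print(best)
E
for i in 1 2 3 4 5 6 7 8; do python3 search.py $i & done; wait; nproc
```

```text
(np.float64(0.1854816187897932), array([-1.7 ,  0.26,  0.24,  2.  , -0.08,  0.89, -1.05]), [[np.float64(-0.12688259623730466), np.float64(0.26103780015316214), 0.48700683295746455], [np.float64(0.07528587844283381), np.float64(0.5163054177317504), 0.29740526654761473]])
(np.float64(0.292618815714505), array([-1.59,  0.43,  0.3 ,  1.8 , -0.15,  0.94, -0.97]), [[np.float64(-0.23282074170920738), np.float64(0.25542768519000053), 0.30375049871469195], [np.float64(0.16120786046921426), np.float64(0.605760319288928), 0.28206868706966887]])
(np.float64(0.19745132227183732), array([-1.62,  0.07,  0.21,  2.35, -0.02,  0.72, -1.15]), [[np.float64(-0.2290987147219076), np.float64(0.3088089940020433), 0.4003765429941556], [np.float64(-0.3125722251309181), np.float64(0.23591580437516435), 0.3639946984533624], [np.float64(0.0955266384962266), np.float64(0.34061885874462927), 0.2601617545251109]])
(np.float64(0.4195308079573598), array([-1.64,  0.1 ,  0.44,  2.23, -0.06,  0.82, -1.08]), [[np.float64(-0.17416501529280304), np.float64(0.2468643080571107), 0.36489486100426305], [np.float64(0.060151449
[... 1502 characters left out ...]
048478898999358), np.float64(0.34225728026618674), 0.41696143499865246], [np.float64(-0.16016276128995052), np.float64(0.5917025811770014), 0.35705031521211483], [np.float64(0.14011802191179668), np.float64(0.5190937820663356), 0.44011158458160626]])
(np.float64(0.3245729651128482), array([-1.59,  0.03,  0.33,  2.37, -0.01,  0.75, -1.16]), [[np.float64(-0.15285863487084134), np.float64(0.21964428170721717), 0.3394549616870034], [np.float64(-0.1767970445021026), np.float64(0.37368849514818014), 0.40639020926530023], [np.float64(-0.04984276904060089), np.float64(0.44896683462244785), 0.26177683881854374], [np.float64(0.14380091166297487), np.float64(0.309366002347149), 0.26927379668610574]])
4
```

```bash
cat > st2.py <<'E'
from path import *
np.set_printoptions(precision=2,suppress=True)
def keys(q,K,verbose=1):
    """follow cartesian images of joint-space key path"""
    qq=np.array(q); rows=[]; qr=np.array(q)
    for k in K:
        k=np.array(k,float); n=int(np.ceil(np.abs(k-qq).max()/.12)); Qs=[]
        for i in range(1,n+1):
            qi=qq+(k-qq)*i/n; x1,R1=fk(qi,p); x,R=fk(qr,p)
            r=rows_to(x,R,x1,R1,maxd=4.5,maxa=8); Q=simrows(qr,r,n=1); qr=Q[-1]; rows+=r; Qs+=list(Q[1:])
        qq=k
        if verbose: print(len(rows),'want',k,'got',qr,'err',np.linalg.norm(fk(qr,p)[0]-fk(k,p)[0]).round(3),'clr',chk(Qs),'tcp',fk(qr,p)[0])
    return qr,rows
E
python3 - <<'E'
from st2 import *
rng=np.random.default_rng(1)
# good goals
qGs=[]
G=np.array([.501,.205,.072])
for psi in (-8,):
  for lean in (38,42,46):
    for k in range(30):
      R=Rt(psi,lean,1 if k%2 else -1); x=G+R[:,2]*.019-R[:,2]*.08
      s,e=solve(x,R,rng.uniform([-1.8,1,.9,2,2.5,.3,-3],[-1.2,1.6,1.36,2.5,4.5,1.3,3]))
      if e<.03: c,P=clear(s); qGs.append((min(c[:3])+min(0,min((s-lo).min(),(hi-s).min())-.05),lean,s,c))
qGs.sort(key=lambda t:-t[0])
for g in qGs[:4]: print(g)
q=np.clip(np.array([.95,-.473,-1.264,2.505,-.566,.228,-1.619]),lo,hi)
q,rows=run(q,[([.2,.04,.4],Rd(-96)),([-.13,.26,.48],Rd(55)),([.07,.52,.30],Rd(22))])
g=qGs[0][2]
for j7c in (2.2,-.8):
  for A in (([-1.6,.9,.8,2.4,0,.3],),([-1.6,.6,.6,2.3,0,.3],),([-1.6,.6,.6,2.3,0,.5],[-1.6,1.1,1.2,2.4,1.5,.4])):
    K=[list(a)+[j7c-a[4]] for a in A]; K+=[[-1.6,1.2,1.25,2.4,3.0,.4,max(-3,j7c-3.0)],g]
    print('---'); keys(q,K)
E
```

```text
(np.float64(-0.11999999992264544), 38, array([-0.39,  0.61, -0.59,  2.51,  1.89,  0.91, -1.24]), array([-0.07, -0.06,  0.04,  0.12]))
(np.float64(-0.11999999999994095), 38, array([-0.39,  0.61, -0.59,  2.51,  1.89,  0.91,  1.9 ]), array([-0.07, -0.06,  0.04,  0.12]))
(np.float64(-0.11999999999994228), 38, array([-0.39,  0.61, -0.59,  2.51,  1.89,  0.91,  1.9 ]), array([-0.07, -0.06,  0.04,  0.12]))
(np.float64(-0.11999999999999868), 38, array([-0.39,  0.61, -0.59,  2.51,  1.89,  0.91, -1.24]), array([-0.07, -0.06,  0.04,  0.12]))
6 q [ 0.66 -0.45 -0.6   2.3  -0.26  1.23 -1.48] err 0.0 clr [ 0.23  0.03 -0.03  0.32  0.06  0.11] elb [-0.23  0.13  0.86]
22 q [-1.85 -0.26 -0.24  2.06 -0.06  1.33 -1.11] err 0.001 clr [-0.06 -0.05  0.01  0.24  0.01  0.06] elb [ 0.08 -0.14  0.9 ]
10 q [-1.58  0.26  0.07  1.99 -0.02  0.9  -1.11] err 0.0 clr [0.11 0.12 0.17 0.3  0.16 0.2 ] elb [0.04 0.16 0.9 ]
---
28 want [-1.6  0.9  0.8  2.4  0.   0.3  2.2] got [-0.97  0.69 -0.11  2.38  1.04  0.75  1.06] err 0.0 clr [-0.04 -0.03  0.06  0.06  0.26  0.19] tcp [0.35 0.19 0.07]
53 want [-1.6   1.2   1.25  2.4   3
[... 2450 characters left out ...]
04  0.02  0.22  0.15] tcp [0.46 0.21 0.12]
---
10 want [-1.6  0.6  0.6  2.3  0.   0.5 -0.8] got [-1.42  0.54  0.34  2.29  0.28  0.53 -1.11] err 0.0 clr [0.13 0.02 0.04 0.11 0.29 0.22] tcp [0.29 0.32 0.11]
23 want [-1.6  1.1  1.2  2.4  1.5  0.4 -2.3] got [-1.62  1.42  1.36  2.43  2.19  0.08 -3.09] err 0.047 clr [0.14 0.   0.03 0.11 0.29 0.18] tcp [0.54 0.09 0.24]
38 want [-1.6   1.2   1.25  2.4   3.    0.4  -3.  ] got [-1.54  1.04  1.06  2.4   2.52  0.48 -2.48] err 0.0 clr [0.17 0.01 0.06 0.21 0.29 0.18] tcp [0.59 0.22 0.21]
55 want [-0.39  0.61 -0.59  2.51  1.89  0.91 -1.24] got [-0.4   0.6  -0.58  2.51  1.89  0.91 -1.25] err 0.0 clr [-0.07 -0.06  0.04  0.02  0.22  0.15] tcp [0.46 0.21 0.12]
```

```bash
cat > pl2.py <<'E'
from ik import *
import sys
rng=np.random.default_rng(0); np.set_printoptions(precision=2,suppress=True)
G={'pin':np.array([.501,.205,.072]),'pinup':np.array([.501,.205,.125]),'bore':np.array([.485,.435,.077]),'boreup':np.array([.485,.435,.125])}
nm=sys.argv[1]
for psi in ((-8,-98) if 'pin' in nm else (20,-8,-50,-98)):
    for lean in (20,30,35,40,45,50):
      best=None
      for k in range(24):
        R=Rt(psi,lean,1 if k%2 else -1); x=G[nm]+R[:,2]*.019
        s,e=solve(x,R,rng.uniform([-2,.4,.2,1.8,1,.2,-3],[-.8,1.7,1.36,2.5,4.6,1.8,3]))
        if e<.03:
            c,P=clear(s); jm=np.minimum(s-lo,hi-s).min(); m=min(c[:3])+min(0,jm-.1)*.3
            if best is None or m>best[0]: best=(round(m,3),s,c,P[1],P[2])
      print(nm,psi,lean,*(best or ['none']))
E
for i in pin pinup bore boreup; do timeout 500 python3 pl2.py $i > o_$i & done; wait; cat o_*
```

```text
bore 20 20 -0.023 [-1.61  1.22  1.31  2.12  4.59  0.94 -0.64] [ 0.21 -0.01  0.05  0.06] [0.01 0.58 0.53] [0.39 0.4  0.35]
bore 20 30 0.019 [-1.65  1.2   1.25  2.22  4.3   0.8   2.72] [0.21 0.02 0.08 0.06] [-0.02  0.57  0.54] [0.35 0.39 0.33]
bore 20 35 0.041 [-1.68  1.26  1.28  2.26  4.14  0.83  2.8 ] [0.21 0.05 0.09 0.06] [-0.04  0.59  0.51] [0.33 0.38 0.32]
bore 20 40 0.05 [-1.72  1.39  1.36  2.3   4.03  0.94 -0.35] [0.21 0.08 0.1  0.06] [-0.07  0.61  0.43] [0.31 0.37 0.3 ]
bore 20 45 0.074 [-1.75  1.45  1.36  2.34  3.89  0.96 -0.3 ] [0.21 0.1  0.12 0.06] [-0.08  0.61  0.39] [0.29 0.36 0.28]
bore 20 50 0.108 [-1.72  1.31  1.16  2.37  3.57  0.82  0.03] [0.21 0.11 0.14 0.06] [-0.06  0.6   0.48] [0.28 0.36 0.26]
bore -8 20 -0.06 [-1.08  0.71  0.2   2.03  0.64  0.3  -0.11] [-0.01 -0.06  0.06  0.06] [0.23 0.34 0.77] [0.39 0.45 0.35]
bore -8 30 -0.057 [-1.38  0.8   0.54  2.1   0.79  0.14  2.77] [ 0.1  -0.04  0.08  0.06] [0.12 0.43 0.74] [0.34 0.46 0.33]
bore -8 35 0.038 [-1.77  1.29  1.29  2.13  4.64  0.59  1.85] [0.21 0.06 0.09 0.06] [-0.09  0.59  0.49] [0.32 0.46 0.32]
bore -8 40 0.072
[... 6983 characters left out ...]
  2.01  0.12  0.74  2.35] [-0.07 -0.06  0.09  0.11] [0.29 0.24 0.8 ] [0.51 0.3  0.4 ]
pinup -98 30 -0.06 [-1.16  0.85  0.78  1.96 -0.18  0.86 -0.48] [ 0.   -0.06  0.1   0.11] [0.22 0.41 0.72] [0.52 0.35 0.38]
pinup -98 35 -0.06 [-1.15  0.86  0.72  1.93 -0.07  0.91 -0.6 ] [-0.01 -0.06  0.11  0.11] [0.23 0.41 0.71] [0.52 0.37 0.36]
pinup -98 40 -0.06 [-1.27  1.    0.94  1.9  -0.23  0.98 -0.42] [ 0.03 -0.06  0.12  0.11] [0.19 0.48 0.64] [0.53 0.39 0.35]
pinup -98 45 -0.06 [-1.07  0.87  0.53  1.86  0.19  1.06  2.27] [-0.04 -0.06  0.14  0.11] [0.26 0.39 0.71] [0.53 0.41 0.33]
pinup -98 50 -0.06 [-1.06  0.89  0.5   1.83  0.24  1.13 -0.92] [-0.05 -0.06  0.15  0.11] [0.27 0.4  0.69] [0.53 0.43 0.31]
```

```bash
cat > search2.py <<'E'
from st2 import *
import time,sys,pickle
seed=int(sys.argv[1]); rng=np.random.default_rng(seed)
qn=np.clip(np.array([.95,-.473,-1.264,2.505,-.566,.228,-1.619]),lo,hi)
q0,r0=run(qn,[([.2,.04,.4],Rd(-96))],False)
R=Rt(-8,40,1); gpos=np.array([.501,.205,.125])+R[:,2]*.019
def chk2(Q):
    m=1
    for q in Q:
        c,P=clear(q); x=P[3]; m=min(m,*c[:3],segd(P[2],P[3],np.zeros(3),np.array([0,0,.4]))-.13,segd(P[2],P[3],P[0],P[1])-.12,x[2]-.05)
        if x[0]>.40: m=min(m,x[2]-.10)
        if m<-.02: return m
    return m
def seg(q,x1,R1,n=1):
    x,Rr=fk(q,p); r=[np.round(v,1) for v in rows_to(x,Rr,x1,R1,maxd=4.5,maxa=7.5)]; Q=simrows(q,r,n=n); return Q[-1],r,chk2(Q[1:]),np.linalg.norm(fk(Q[-1],p)[0]-x1)
best=None;T=time.time();st=[0]*6
while time.time()-T<220:
    a=np.radians(rng.uniform(105,135)); r=rng.uniform(.25,.38); tw=rng.uniform(-70,-20)
    W=[([r*np.cos(a),r*np.sin(a),rng.uniform(.3,.5)],Rd(np.degrees(a)+tw))]
    a2=np.radians(rng.uniform(75,95)); r2=rng.uniform(.4,.6); W.append(([r2*np.cos(a2),r2*np.sin(a2),rng.uniform(.25,.4)],Rd(np.degrees(a2)+tw)))
    q=q0; rows=[r0[0]]; mm=1; ok=True
    for i,w in enumerate(W):
        q,r,m,e=seg(q,*w); rows.append(r); mm=min(mm,m)
        if m<-.005 or e>.01: ok=False;break
    st[0]+=1
    if not ok: continue
    st[1]+=1
    for t in range(6):
        C=[-1.6+rng.normal()*.1,rng.uniform(.4,1),rng.uniform(.3,1),rng.uniform(2.2,2.45),rng.uniform(-.3,.6),rng.uniform(.25,.6),q[6]+rng.uniform(-.3,.3)]
        d5=rng.uniform(2,3.6);D=[-1.6+rng.normal()*.1,rng.uniform(1,1.4),rng.uniform(1.0,1.36),rng.uniform(2.3,2.5),d5,rng.uniform(.25,.7),max(-3,C[6]-d5+C[4]+rng.uniform(-.5,.8))]
        qq=q; rr=list(rows); m2=mm; ok=True; prev=np.array(q)
        for k in (C,D):
            k=np.array(k); n=int(np.ceil(np.abs(k-prev).max()/.35))
            for i in range(1,n+1):
                x1,R1=fk(prev+(k-prev)*i/n,p); qq,r,m,e=seg(qq,x1,R1); rr.append(r); m2=min(m2,m)
                if m<-.005 or e>.01: ok=False;break
            if not ok: break
            prev=k
        if not ok: continue
        st[2]+=1
        for fl in (1,-1):
            q3,r,m,e=seg(qq,gpos,Rt(-8,40,fl))
            if e>.01: continue
            st[3]+=1
            q4,r4,m4,e4=seg(q3,gpos-[0,0,.053],Rt(-8,40,fl))
            s=min(m2,m)+min(0,m4); 
            if s<-.01: continue
            nr=sum(map(len,rr))+len(r); s-=.0003*nr
            if best is None or s>best[0]: best=(s,min(m2,m),m4,e4,q3,q4,rr+[r],nr)
print(seed,st,best[:6]+(best[7],) if best else None); pickle.dump(best,open('best%d.pkl'%seed,'wb'))
E
for i in 1 2 3 4; do OMP_NUM_THREADS=1 python3 search2.py $i & done; wait
```

```text
3 [693, 266, 189, 212, 0, 0] None
2 [630, 249, 178, 202, 0, 0] None
1 [730, 275, 189, 224, 0, 0] None
4 [696, 268, 170, 199, 0, 0] None
```

```bash
sed -i 's/if s<-.01: continue/pass/; s/\.125\]/.115]/; s/\.053\]/.043]/; s/time()-T<220/time()-T<200/' search2.py
sed -i 's/if m<-.02: return m/if m<-.15: return m/' search2.py
for i in 1 2 3 4; do OMP_NUM_THREADS=1 python3 search2.py $i & done; wait
```

```text
2 [515, 207, 156, 178, 0, 0] (np.float64(-0.07689694095690564), np.float64(-0.009395824582758776), np.float64(-0.043201116374146864), np.float64(0.0006604575460804908), array([-1.47,  1.13,  1.24,  2.5 ,  3.89,  0.68, -0.17]), array([-1.45,  1.24,  1.17,  2.5 ,  3.79,  0.76, -0.18]), 81)
3 [500, 199, 138, 152, 0, 0] (np.float64(-0.06936570310420712), np.float64(-0.000352696180675266), np.float64(-0.04231300692353185), np.float64(0.00045260346602349127), array([-1.51,  1.27,  1.36,  2.5 ,  4.03,  0.8 , -0.36]), array([-1.48,  1.36,  1.3 ,  2.5 ,  3.93,  0.87, -0.34]), 89)
4 [542, 210, 129, 155, 0, 0] (np.float64(-0.06725356589633327), np.float64(0.0017488968470430466), np.float64(-0.04230246274337632), np.float64(0.0003015596587571065), array([-1.51,  1.25,  1.36,  2.49,  4.04,  0.79, -0.38]), array([-1.48,  1.36,  1.3 ,  2.5 ,  3.93,  0.88, -0.34]), 89)
1 [521, 198, 139, 162, 0, 0] (np.float64(-0.07497474541443422), np.float64(-0.013427352866964865), np.float64(-0.04234739254746936), np.float64(0.0004329155054545972), array([-1.42,  1.01,  1.09,  2.51,  3.68,  0.57, -3.09]), array([-1.39,  1.11,  1.03,  2.5 ,  3.6 ,  0.65, -3.09]), 64)
```

```bash
cat > fmt.py <<'E'
from st2 import *
import pickle
def sub(q,rows,lim=.15):
    q=np.array(q); out=[]
    for r in rows:
        Q=simrows(q,[r],n=2); d=np.abs(Q[-1]-q).max(); n=int(np.ceil(d/lim)); R=np.round(np.array(r)/max(n,1),1)
        for _ in range(n): 
            if np.abs(R).max()>0: out.append(R); q=simrows(q,[R],n=2)[-1]
    return q,out
def show(out,jaw=.5):
    for i in range(0,len(out),5): print(str([[float(v) for v in r]+[jaw] for r in out[i:i+5]]).replace('.0,',',').replace(' ',''))
E
python3 - <<'E'
from fmt import *
b=pickle.load(open('best4.pkl','rb'))
q=np.clip(np.array([.95,-.473,-1.264,2.505,-.566,.228,-1.619]),lo,hi)
tot=0
for s in b[6][:3]:
    q,o=sub(q,s); print('seg',len(o),q,fk(q,p)[0]); show(o)
for s in b[6][3:]: q,o=sub(q,s); tot+=len(o)
print(tot,q,b[4])
E
```

```text
seg 10 [ 0.67 -0.45 -0.6   2.29 -0.26  1.23 -1.48] [0.2  0.04 0.4 ]
[[-0.6,0.9,-1.3,0,-3.1,-0.2,0.5],[-0.6,0.9,-1.3,0,-3.1,-0.2,0.5],[-0.7,0.9,-1.2,0,-3.1,-0.2,0.5],[-0.7,0.9,-1.2,0,-3.1,-0.2,0.5],[-0.9,0.9,-1.1,0,-3.1,-0.2,0.5]]
[[-0.9,0.9,-1.1,0,-3.1,-0.2,0.5],[-1,0.9,-1,0,-3.1,-0.2,0.5],[-1,0.9,-1,0,-3.1,-0.2,0.5],[-2.2,1.8,-1.8,0.1,-6.2,-0.4,0.5],[-2.4,1.7,-1.6,0.1,-6.2,-0.4,0.5]]
seg 35 [-1.61 -0.15 -0.47  2.22 -0.09  1.06 -0.67] [-0.14  0.28  0.38]
[[-1.6,-0.8,0.1,-0,-0,-7.3,0.5],[-0.7,-0.5,0,-0,-0,-3.6,0.5],[-0.7,-0.5,0,-0,-0,-3.6,0.5],[-0.6,-0.6,0,-0,-0,-3.6,0.5],[-0.6,-0.6,0,-0,-0,-3.6,0.5]]
[[-0.6,-0.6,0,-0,-0,-3.6,0.5],[-0.6,-0.6,0,-0,-0,-3.6,0.5],[-0.3,-0.5,0,-0,-0,-2.4,0.5],[-0.3,-0.5,0,-0,-0,-2.4,0.5],[-0.3,-0.5,0,-0,-0,-2.4,0.5]]
[[-0.3,-0.5,0,-0,-0,-2.4,0.5],[-0.3,-0.5,0,-0,-0,-2.4,0.5],[-0.3,-0.5,0,-0,-0,-2.4,0.5],[-0.2,-0.6,0,-0,-0,-2.4,0.5],[-0.2,-0.6,0,-0,-0,-2.4,0.5]]
[[-0.2,-0.6,0,-0,-0,-2.4,0.5],[-0.1,-0.6,0,-0,-0,-2.4,0.5],[-0.1,-0.6,0,-0,-0,-2.4,0.5],[-0.1,-0.6,0,-0,-0,-2.4,0.5],[-0.1,-1.8,0.1,-0,-0,-7.3,0.5]]
[[0.1,-1.8,0.1,-0,-0,-7.3,0.5],[0.3,-1.7,0.1,-0,-0,-7.3,0.5],[0.5,-1.7,0.1,-0,-0,-7.3,0.5],[0.7,-1.6,0.1,-0,-0,-7.3,0.5],[0.9,-1.5,0.1,-0,-0,-7.3,0.5]]
[[1.1,-1.4,0.1,-0,-0,-7.3,0.5],[1.3,-1.2,0.1,-0,-0,-7.3,0.5],[1.4,-1,0.1,-0,-0,-7.3,0.5],[1.5,-0.8,0.1,-0,-0,-7.3,0.5],[1.6,-0.6,0.1,-0,-0,-7.3,0.5]]
[[1.7,-0.4,0.1,-0,-0,-7.3,0.5],[1.7,-0.2,0.1,-0,-0,-7.3,0.5],[1.8,0,0.1,-0,-0,-7.3,0.5],[1.7,0.2,0.1,-0,-0,-7.3,0.5],[1.7,0.5,0.1,-0,-0,-7.3,0.5]]
seg 6 [-1.45  0.21 -0.27  2.1   0.07  0.85 -0.84] [-0.01  0.47  0.28]
[[-1.5,3.5,1.5,0,-0,4.3,0.5],[-1.2,3.6,1.5,0,-0,4.3,0.5],[-1,3.7,1.5,0,-0,4.3,0.5],[-0.7,3.8,1.5,0,-0,4.3,0.5],[-0.4,3.8,1.5,0,-0,4.3,0.5]]
[[-0.1,3.8,1.5,0,-0,4.3,0.5]]
56 [-1.46  1.12  1.22  2.47  3.91  0.63 -0.22] [-1.51  1.25  1.36  2.49  4.04  0.79 -0.38]
```

Request:
step_arm(rows=[[-0.6,0.9,-1.3,0,-3.1,-0.2,0.5],[-0.6,0.9,-1.3,0,-3.1,-0.2,0.5],[-0.7,0.9,-1.2,0,-3.1,-0.2,0.5],[-0.7,0.9,-1.2,0,-3.1,-0.2,0.5],[-0.9,0.9,-1.1,0,-3.1,-0.2,0.5]])

```text
time: 3.25
ee_pos: [0.2944, 0.0926, 0.3529]
tool_rot: [[0.924, -0.118, 0.363], [-0.107, -0.993, -0.049], [0.366, 0.007, -0.931]]
ft_force: [-0.1, 0.2, 0.3]
finger_gap: 0.0427
gripper_force: 0.0
```

Request:
step_arm(rows=[[-0.9,0.9,-1.1,0,-3.1,-0.2,0.5],[-1,0.9,-1,0,-3.1,-0.2,0.5],[-1,0.9,-1,0,-3.1,-0.2,0.5],[-2.2,1.8,-1.8,0.1,-6.2,-0.4,0.5],[-2.4,1.7,-1.6,0.1,-6.2,-0.4,0.5]])

```text
time: 3.75
ee_pos: [0.199, 0.041, 0.4001]
tool_rot: [[0.996, -0.093, -0.007], [-0.094, -0.996, -0.007], [-0.007, 0.008, -1.0]]
ft_force: [0.3, 0.2, -0.2]
finger_gap: 0.0426
gripper_force: 0.0
```

Request:
step_arm(rows=[[-1.6,-0.8,0.1,0,0,-7.3,0.5],[-0.7,-0.5,0,0,0,-3.6,0.5],[-0.7,-0.5,0,0,0,-3.6,0.5],[-0.6,-0.6,0,0,0,-3.6,0.5],[-0.6,-0.6,0,0,0,-3.6,0.5]])

```text
time: 4.25
ee_pos: [0.1562, 0.0692, 0.3982]
tool_rot: [[0.959, 0.282, -0.003], [0.282, -0.959, -0.008], [-0.005, 0.007, -1.0]]
ft_force: [-0.7, -0.5, 0.2]
finger_gap: 0.0425
gripper_force: 0.0
```

```bash
python3 st.py
```

```text
[ 0.15  -0.47  -0.423  2.335 -0.189  1.251 -1.455] [-1.1  -0.01  0.38  0.05  0.16  0.02 -0.17]
```

Request:
step_arm(rows=[[-0.6,-0.6,0,0,0,-3.6,0.5],[-0.6,-0.6,0,0,0,-3.6,0.5],[-0.3,-0.5,0,0,0,-2.4,0.5],[-0.3,-0.5,0,0,0,-2.4,0.5],[-0.3,-0.5,0,0,0,-2.4,0.5]])

```text
time: 4.75
ee_pos: [0.1283, 0.087, 0.3976]
tool_rot: [[0.859, 0.512, -0.003], [0.512, -0.859, -0.009], [-0.007, 0.006, -1.0]]
ft_force: [0.1, -0.4, -0.2]
finger_gap: 0.0427
gripper_force: 0.0
```

Request:
step_arm(rows=[[-0.3,-0.5,0,0,0,-2.4,0.5],[-0.3,-0.5,0,0,0,-2.4,0.5],[-0.3,-0.5,0,0,0,-2.4,0.5],[-0.2,-0.6,0,0,0,-2.4,0.5],[-0.2,-0.6,0,0,0,-2.4,0.5]])

```text
time: 5.25
ee_pos: [0.1084, 0.1064, 0.3949]
tool_rot: [[0.735, 0.678, -0.008], [0.678, -0.735, -0.014], [-0.015, 0.005, -1.0]]
ft_force: [0.8, 0.1, -0.5]
finger_gap: 0.0429
gripper_force: 0.0
```

Request:
step_arm(rows=[[-0.2,-0.6,0,0,0,-2.4,0.5],[-0.1,-0.6,0,0,0,-2.4,0.5],[-0.1,-0.6,0,0,0,-2.4,0.5],[-0.1,-0.6,0,0,0,-2.4,0.5],[-0.1,-1.8,0.1,0,0,-7.3,0.5]])

```text
time: 5.75
ee_pos: [0.0751, 0.1314, 0.393]
tool_rot: [[0.507, 0.862, -0.009], [0.862, -0.507, -0.016], [-0.018, 0.0, -1.0]]
ft_force: [-0.7, 0.5, 0.1]
finger_gap: 0.0426
gripper_force: 0.0
```

Request:
step_arm(rows=[[0.1,-1.8,0.1,0,0,-7.3,0.5],[0.3,-1.7,0.1,0,0,-7.3,0.5],[0.5,-1.7,0.1,0,0,-7.3,0.5],[0.7,-1.6,0.1,0,0,-7.3,0.5],[0.9,-1.5,0.1,0,0,-7.3,0.5]])

```text
time: 6.25
ee_pos: [0.0008, 0.1792, 0.388]
tool_rot: [[-0.11, 0.994, -0.007], [0.994, 0.109, -0.016], [-0.015, -0.009, -1.0]]
ft_force: [0.9, -0.9, -0.7]
finger_gap: 0.0429
gripper_force: 0.0
```

```bash
python3 st.py
```

```text
[-1.156 -0.42  -0.355  2.348 -0.158  1.211 -1.314] [-0.49  0.17 -0.26 -0.07 -0.07 -0.13  0.56]
```

Request:
step_arm(rows=[[1.1,-1.4,0.1,0,0,-7.3,0.5],[1.3,-1.2,0.1,0,0,-7.3,0.5],[1.4,-1,0.1,0,0,-7.3,0.5],[1.5,-0.8,0.1,0,0,-7.3,0.5],[1.6,-0.6,0.1,0,0,-7.3,0.5]])

```text
time: 6.75
ee_pos: [-0.0711, 0.2274, 0.3829]
tool_rot: [[-0.679, 0.734, -0.007], [0.734, 0.679, -0.015], [-0.007, -0.015, -1.0]]
ft_force: [0.0, -0.6, 0.1]
finger_gap: 0.0428
gripper_force: 0.0
```

Request:
step_arm(rows=[[1.7,-0.4,0.1,0,0,-7.3,0.5],[1.7,-0.2,0.1,0,0,-7.3,0.5],[1.8,0,0.1,0,0,-7.3,0.5],[1.7,0.2,0.1,0,0,-7.3,0.5],[1.7,0.5,0.1,0,0,-7.3,0.5]])

```text
time: 7.25
ee_pos: [-0.1437, 0.2757, 0.3779]
tool_rot: [[-0.983, 0.186, -0.006], [0.186, 0.983, -0.015], [0.003, -0.016, -1.0]]
ft_force: [0.5, 0.2, -0.0]
finger_gap: 0.0427
gripper_force: 0.0
```

```bash
python3 st.py; python3 - <<'E'
from fmt import *
from rig import get_state
b=pickle.load(open('best4.pkl','rb'))
s=get_state(); q=np.array(s['joint_pos']); print(np.linalg.norm(fk(q,p)[0]-s['ee_pos']))
# replay planned cartesian waypoints from actual state
qs=np.clip(np.array([.95,-.473,-1.264,2.505,-.566,.228,-1.619]),lo,hi); wp=[]
for seg in b[6]:
    qs=simrows(qs,seg,n=1)[-1]; wp.append(fk(qs,p))
mm=[]
for k,w in enumerate(wp[2:]):
    x,R=fk(q,p); q,o=sub(q,rows_to(x,R,*w,maxd=4.5,maxa=7.5)); c,P=clear(q); print(k,len(o),q,P[3],c)
E
```

```text
[-1.547 -0.15  -0.536  2.211 -0.102  1.073 -0.645] [-0.29  0.32 -0.12 -0.2   0.15 -0.11  0.76]
0.00014871610240486114
0 6 [-1.41  0.2  -0.37  2.11  0.1   0.84 -0.9 ] [-0.03  0.46  0.29] [0.16 0.17 0.27 0.29]
1 5 [-1.33  0.38 -0.14  2.15  0.29  0.69 -1.12] [0.14 0.46 0.19] [0.12 0.12 0.13 0.19]
2 5 [-1.33  0.51  0.16  2.21  0.55  0.55 -1.39] [0.32 0.39 0.13] [0.1  0.02 0.03 0.13]
3 2 [-1.39  0.57  0.32  2.23  0.76  0.62 -1.46] [0.38 0.33 0.14] [0.12 0.   0.02 0.14]
4 2 [-1.45  0.63  0.47  2.25  0.99  0.65 -1.54] [0.44 0.29 0.17] [ 0.14 -0.    0.03  0.17]
5 2 [-1.49  0.69  0.59  2.28  1.25  0.67 -1.65] [0.49 0.27 0.2 ] [ 0.15 -0.01  0.04  0.2 ]
6 2 [-1.5   0.74  0.67  2.3   1.51  0.71 -1.77] [0.54 0.26 0.23] [ 0.15 -0.01  0.05  0.23]
7 2 [-1.48  0.77  0.69  2.32  1.76  0.78 -1.85] [0.57 0.27 0.25] [ 0.14 -0.01  0.06  0.25]
8 2 [-1.44  0.78  0.69  2.34  1.99  0.84 -1.9 ] [0.59 0.28 0.26] [ 0.13 -0.02  0.06  0.26]
9 2 [-1.41  0.78  0.67  2.36  2.17  0.87 -1.9 ] [0.6  0.3  0.26] [ 0.11 -0.02  0.07  0.26]
10 2 [-1.37  0.77  0.65  2.39  2.32  0.86 -1.87] [0.6  0.31 0.24] [ 0.09 -0.03  0.07  0.24]
11 2 [-1.33  0.76  0.63  2.41  2.43  0.8  -1.81] [0.59 0.3  0.21] [ 0.08 -0.03  0.07  0.21]
12 2 [-1.32  0.75  0.63  2.43  2.47  0.69 -1.73] [0.57 0.28 0.18] [ 0.08 -0.03  0.07  0.18]
13 26 [-1.41  0.95  1.03  2.49  3.58  0.49  0.14] [0.52 0.21 0.1 ] [ 0.11 -0.02  0.06  0.1 ]
```

```bash
cat > search3.py <<'E'
exec(open('search2.py').read().split("best=None")[0])
def seg(q,x1,R1,n=1):
    x,Rr=fk(q,p); r=rows_to(x,Rr,x1,R1,maxd=4.5,maxa=7.5); Q=simrows(q,r,n=2); return Q[-1],r,chk2(Q[1:]),np.linalg.norm(fk(Q[-1],p)[0]-x1)
import json
qa=np.array(json.loads(open('log.jsonl').readlines()[-1])[0])
best=None;T=time.time()
while time.time()-T<240:
    W=[];tw=rng.uniform(-50,-10)
    for _ in range(rng.integers(0,2)):
        a=np.radians(rng.uniform(100,160)); r=rng.uniform(.25,.6); W.append(([r*np.cos(a),r*np.sin(a),rng.uniform(.28,.5)],Rd(np.degrees(a)+tw)))
    a2=np.radians(rng.uniform(70,100)); r2=rng.uniform(.25,.6); W.append(([r2*np.cos(a2),r2*np.sin(a2),rng.uniform(.25,.45)],Rd(np.degrees(a2)+tw)))
    q=qa; wps=[]; mm=1; ok=True
    for w in W:
        q,r,m,e=seg(q,*w); wps.append(w); mm=min(mm,m)
        if m<0 or e>.01: ok=False;break
    if not ok: continue
    for t in range(5):
        C=[-1.65+rng.normal()*.1,rng.uniform(.4,1),rng.uniform(.3,1),rng.uniform(2.2,2.45),rng.uniform(-.3,.6),rng.uniform(.2,.6),q[6]+rng.uniform(-.6,.3)]
        d5=rng.uniform(1.8,3.6);D=[-1.65+rng.normal()*.1,rng.uniform(1,1.4),rng.uniform(1.0,1.36),rng.uniform(2.3,2.5),d5,rng.uniform(.25,.7),max(-3,C[6]-d5+C[4]+rng.uniform(-.5,.8))]
        qq=q; ww=list(wps); m2=mm; ok=True; prev=np.array(q)
        for k in (C,D):
            k=np.array(k); n=int(np.ceil(np.abs(k-prev).max()/.5))
            for i in range(1,n+1):
                w=fk(prev+(k-prev)*i/n,p); qq,r,m,e=seg(qq,*w); ww.append(w); m2=min(m2,m)
                if m<-.01 or e>.01: ok=False;break
            if not ok: break
            prev=k
        if not ok: continue
        for fl in (1,-1):
            Rg=Rt(-8,40,fl)
            q3,r,m,e=seg(qq,gpos,Rg)
            if e>.01: continue
            s=min(m2,m)
            if best is None or s>best[0]: best=(s,m2,m,q3,ww+[(gpos,Rg)])
print(seed,best[:4] if best else None); pickle.dump(best,open('b3_%d.pkl'%seed,'wb'))
E
for i in 1 2 3 4; do OMP_NUM_THREADS=1 python3 search3.py $i & done; wait
```

```text
3 (np.float64(-0.010454951674471816), np.float64(0.02224078256918484), np.float64(-0.010454951674471816), array([-1.48,  1.15,  1.25,  2.5 ,  3.92,  0.69, -0.22]))
1 (np.float64(-0.017025981602131417), np.float64(-0.004691598243146147), np.float64(-0.017025981602131417), array([-1.5 ,  1.25,  1.36,  2.5 ,  4.04,  0.81, -0.35]))
4 (np.float64(-0.015896486194629404), np.float64(-0.0008794784330847238), np.float64(-0.015896486194629404), array([-1.43,  1.02,  1.1 ,  2.5 ,  3.72,  0.57,  0.02]))
2 (np.float64(-0.005916606283930731), np.float64(-0.005916606283930731), np.float64(-0.005635837105021718), array([-1.48,  1.17,  1.28,  2.5 ,  3.95,  0.72, -0.24]))
```

```bash
cat > s4.py <<'E'
exec(open('search3.py').read().split("best=None")[0])
b=pickle.load(open('b3_3.pkl','rb')); q=qa
for w in b[4][:-1]: 
    q,r,m,e=seg(q,*w); c,P=clear(q); print(len(r),q,P[3],c,m.round(3))
g=b[4][-1]; R0=fk(q,p)
best=[]
T=time.time()
while time.time()-T<100:
    x=np.array([rng.uniform(.40,.62),rng.uniform(.1,.35),rng.uniform(.10,.2)]); f=rng.uniform(.2,.95)
    rv=Ro.from_matrix(g[1]@R0[1].T).as_rotvec(); Ri=Ro.from_rotvec(rv*f).as_matrix()@R0[1]
    q1,r1,m1,e1=seg(q,x,Ri)
    if m1<0 or e1>.01: continue
    q2,r2,m2,e2=seg(q1,*g)
    if e2<.01: best.append((min(m1,m2),q2,(x,Ri)))
best.sort(key=lambda t:-t[0]); print(len(best),best[0])
if best[0][0]>b[0]: pickle.dump(b[4][:-1]+[best[0][2],g],open('plan.pkl','wb'))
E
python3 s4.py 7
```

```text
Traceback (most recent call last):
  File "s4.py", line 1, in <module>
    exec(open('search3.py').read().split("best=None")[0])
    ~~~~^^^^^^^^^^^^^^^^^^^^^^^^^^^^^^^^^^^^^^^^^^^^^^^^^
SyntaxError: unterminated string literal (detected at line 1)
```

```bash
sed -i 's/split("best=None")\[0\]/split("\\nbest=None")[0]/' s4.py; python3 s4.py 7
```

```text
6 [-1.42  0.22 -0.37  2.15  0.11  0.8  -1.04] [-0.03  0.45  0.27] [0.16 0.17 0.27 0.27] 0.158
4 [-1.4   0.43 -0.21  2.23  0.14  0.73 -1.31] [0.05 0.4  0.15] [0.13 0.14 0.19 0.15] 0.099
4 [-1.46  0.61  0.03  2.33  0.22  0.66 -1.64] [0.13 0.31 0.08] [0.14 0.13 0.16 0.08] 0.028
4 [-1.58  0.73  0.34  2.42  0.32  0.6  -2.01] [0.21 0.21 0.07] [0.18 0.12 0.16 0.07] 0.022
3 [-1.67  0.8   0.52  2.41  0.61  0.64 -2.01] [0.3  0.2  0.11] [0.21 0.11 0.15 0.11] 0.036
3 [-1.74  0.88  0.69  2.4   0.93  0.63 -2.02] [0.38 0.22 0.16] [0.21 0.11 0.14 0.16] 0.077
3 [-1.78  0.96  0.82  2.38  1.29  0.6  -2.1 ] [0.45 0.26 0.19] [0.21 0.11 0.13 0.19] 0.068
3 [-1.77  0.99  0.86  2.37  1.67  0.62 -2.19] [0.49 0.31 0.21] [0.21 0.1  0.13 0.21] 0.099
3 [-1.74  0.98  0.84  2.35  1.96  0.68 -2.18] [0.52 0.37 0.21] [0.21 0.09 0.12 0.21] 0.093
3 [-1.7   0.97  0.82  2.34  2.18  0.68 -2.08] [0.53 0.41 0.2 ] [0.21 0.08 0.12 0.2 ] 0.082
3 [-1.69  0.96  0.82  2.32  2.34  0.61 -1.94] [0.52 0.43 0.17] [0.21 0.07 0.12 0.17] 0.073
3 [-1.7   0.98  0.86  2.31  2.44  0.48 -1.76] [0.52 0.42 0.15] [0.21 0.07 0.11 0.15] 0.05
50 (np.float64(0.0005574395887725792), array([-1.47,  1.14,  1.24,  2.5 ,  3.91,  0.69, -0.2 ]), (array([0.49, 0.26, 0.12]), array([[ 0.65, -0.4 ,  0.65],
       [-0.53, -0.85, -0.  ],
       [ 0.55, -0.34, -0.76]])))
```

```bash
cat > go.py <<'E'
from fmt import *
from rig import get_state
import sys
a,bb=int(sys.argv[1]),int(sys.argv[2]); jaw=float(sys.argv[3]) if len(sys.argv)>3 else .5
W=pickle.load(open('plan.pkl','rb')); q=np.clip(np.array(get_state()['joint_pos']),lo,hi); O=[]
for w in W[a:bb]:
    x,R=fk(q,p); q,o=sub(q,rows_to(x,R,*w,maxd=4.5,maxa=7.5)); O+=o
    c,P=clear(q); print(len(o),q,P[3],c)
show(O,jaw)
E
python3 go.py 0 8
```

```text
6 [-1.42  0.22 -0.37  2.15  0.12  0.79 -1.04] [-0.03  0.45  0.27] [0.16 0.17 0.27 0.27]
4 [-1.4   0.43 -0.21  2.24  0.14  0.72 -1.31] [0.05 0.4  0.15] [0.13 0.14 0.19 0.15]
4 [-1.46  0.61  0.03  2.33  0.22  0.66 -1.65] [0.13 0.31 0.08] [0.14 0.13 0.16 0.08]
4 [-1.58  0.73  0.34  2.42  0.32  0.6  -2.01] [0.21 0.21 0.07] [0.18 0.12 0.16 0.07]
3 [-1.67  0.81  0.52  2.41  0.61  0.64 -2.  ] [0.3  0.2  0.11] [0.21 0.11 0.15 0.11]
3 [-1.74  0.88  0.69  2.4   0.93  0.63 -2.03] [0.38 0.21 0.16] [0.21 0.11 0.14 0.16]
3 [-1.78  0.96  0.82  2.38  1.29  0.6  -2.09] [0.45 0.26 0.19] [0.21 0.11 0.13 0.19]
3 [-1.78  0.99  0.86  2.37  1.67  0.62 -2.19] [0.49 0.31 0.21] [0.21 0.1  0.13 0.21]
[[-1.3,3.3,1.8,-0.2,0,5.3,0.5],[-1,3.4,1.8,-0.2,0,5.3,0.5],[-0.7,3.4,1.8,-0.2,0,5.3,0.5],[-0.3,3.5,1.8,-0.2,0,5.3,0.5],[-0,3.5,1.8,-0.2,0,5.3,0.5]]
[[0.3,3.5,1.8,-0.2,0,5.3,0.5],[-2.5,0.4,3,1.9,-2.9,5.9,0.5],[-2.3,0.7,3.1,1.9,-2.9,5.9,0.5],[-2,1,3.2,1.9,-2.9,5.9,0.5],[-1.8,1.3,3.2,1.9,-2.9,5.9,0.5]]
[[-2.4,1.1,2.3,-0.5,-3.3,6.2,0.5],[-2.2,1.4,2.4,-0.5,-3.3,6.2,0.5],[-1.9,1.6,2.6,-0.5,-3.3,6.2,0.5],[-1.6,1.7,2.7,-0.5,-3.3,6.2,0.5],[-2,1.8,1.3,-2.5,-2.2,6.3,0.5]]
[[-1.8,2,1.5,-2.5,-2.2,6.3,0.5],[-1.5,2.1,1.6,-2.5,-2.2,6.3,0.5],[-1.2,2.2,1.8,-2.5,-2.2,6.3,0.5],[0.5,3.2,-0.1,-5.4,-0.4,-2.8,0.5],[0.4,3.3,0.2,-5.4,-0.4,-2.8,0.5]]
[[0.2,3.2,0.5,-5.4,-0.4,-2.8,0.5],[0.6,3.1,-0.1,-5.1,0.2,-3,0.5],[0.5,3.1,0.2,-5.1,0.2,-3,0.5],[0.3,3.1,0.5,-5.1,0.2,-3,0.5],[0.8,2.8,0,-4.6,0.5,-3.5,0.5]]
[[0.6,2.8,0.3,-4.6,0.5,-3.5,0.5],[0.4,2.8,0.5,-4.6,0.5,-3.5,0.5],[0.9,2.3,0.1,-3.9,1,-3.9,0.5],[0.7,2.3,0.3,-3.9,1,-3.9,0.5],[0.6,2.3,0.5,-3.9,1,-3.9,0.5]]
```

Request:
step_arm(rows=[[-1.3,3.3,1.8,-0.2,0,5.3,0.5],[-1,3.4,1.8,-0.2,0,5.3,0.5],[-0.7,3.4,1.8,-0.2,0,5.3,0.5],[-0.3,3.5,1.8,-0.2,0,5.3,0.5],[0,3.5,1.8,-0.2,0,5.3,0.5]])

```text
time: 7.75
ee_pos: [-0.0487, 0.4241, 0.2857]
tool_rot: [[-0.791, 0.612, 0.0], [0.612, 0.791, 0.0], [0.0, 0.0, -1.0]]
ft_force: [-1.2, 0.5, 0.4]
finger_gap: 0.0427
gripper_force: 0.0
```

Request:
step_arm(rows=[[0.3,3.5,1.8,-0.2,0,5.3,0.5],[-2.5,0.4,3,1.9,-2.9,5.9,0.5],[-2.3,0.7,3.1,1.9,-2.9,5.9,0.5],[-2,1,3.2,1.9,-2.9,5.9,0.5],[-1.8,1.3,3.2,1.9,-2.9,5.9,0.5]])

```text
time: 8.25
ee_pos: [0.0525, 0.3955, 0.1481]
tool_rot: [[-0.394, 0.919, 0.01], [0.892, 0.385, -0.236], [-0.221, -0.084, -0.972]]
ft_force: [1.2, 0.4, 0.0]
finger_gap: 0.0425
gripper_force: 0.0
```

Request:
step_arm(rows=[[-2.4,1.1,2.3,-0.5,-3.3,6.2,0.5],[-2.2,1.4,2.4,-0.5,-3.3,6.2,0.5],[-1.9,1.6,2.6,-0.5,-3.3,6.2,0.5],[-1.6,1.7,2.7,-0.5,-3.3,6.2,0.5],[-2,1.8,1.3,-2.5,-2.2,6.3,0.5]])

```text
time: 8.75
ee_pos: [0.1532, 0.28, 0.0752]
tool_rot: [[0.155, 0.98, 0.126], [0.876, -0.078, -0.476], [-0.457, 0.185, -0.87]]
ft_force: [0.5, 0.2, 0.3]
finger_gap: 0.043
gripper_force: 0.0
```

Request:
step_arm(rows=[[-1.8,2,1.5,-2.5,-2.2,6.3,0.5],[-1.5,2.1,1.6,-2.5,-2.2,6.3,0.5],[-1.2,2.2,1.8,-2.5,-2.2,6.3,0.5]])

```text
time: 9.05
ee_pos: [0.2086, 0.2077, 0.073]
tool_rot: [[0.479, 0.852, 0.212], [0.756, -0.277, -0.593], [-0.446, 0.444, -0.777]]
ft_force: [-0.7, 0.1, -1.1]
finger_gap: 0.0425
gripper_force: 0.0
```

```bash
python3 st.py; python3 go.py 4 13 | tee o.txt
```

```text
[-1.565  0.724  0.324  2.426  0.326  0.601 -2.022] [-0.17  0.43  0.74  0.18  0.2  -0.2  -0.8 ]
3 [-1.66  0.79  0.51  2.41  0.63  0.66 -2.02] [0.3  0.2  0.11] [0.2  0.11 0.15 0.11]
3 [-1.72  0.87  0.67  2.4   0.95  0.65 -2.04] [0.38 0.21 0.16] [0.21 0.11 0.14 0.16]
3 [-1.76  0.94  0.78  2.38  1.3   0.63 -2.1 ] [0.45 0.26 0.19] [0.21 0.11 0.13 0.19]
3 [-1.76  0.97  0.83  2.36  1.65  0.66 -2.16] [0.49 0.31 0.21] [0.21 0.1  0.13 0.21]
3 [-1.73  0.96  0.81  2.35  1.94  0.7  -2.15] [0.52 0.37 0.22] [0.21 0.09 0.13 0.22]
3 [-1.69  0.95  0.79  2.33  2.16  0.7  -2.05] [0.53 0.41 0.2 ] [0.21 0.08 0.12 0.2 ]
3 [-1.68  0.95  0.8   2.31  2.31  0.62 -1.9 ] [0.52 0.43 0.17] [0.21 0.07 0.12 0.17]
3 [-1.69  0.97  0.85  2.3   2.39  0.48 -1.71] [0.52 0.42 0.15] [0.21 0.07 0.11 0.15]
18 [-1.54  0.99  1.12  2.5   3.72  0.58 -0.49] [0.49 0.26 0.12] [0.17 0.   0.05 0.12]
[[0.6,3.2,-0.2,-5.5,-0.3,-2.9,0.5],[0.4,3.3,0.1,-5.5,-0.3,-2.9,0.5],[0.3,3.3,0.4,-5.5,-0.3,-2.9,0.5],[0.6,3,-0,-5.1,0.2,-3.1,0.5],[0.5,3.1,0.3,-5.1,0.2,-3.1,0.5]]
[[0.3,3.1,0.5,-5.1,0.2,-3.1,0.5],[0.8,2.7,0,-4.6,0.5,-3.5,0.5],[0.6,2.8,0.3,
[... 378 characters left out ...]
6,0.3,-1,1.8,-4.9,0.5]]
[[0.8,0.6,0.3,-1,1.8,-4.9,0.5],[0.8,-0.1,0.1,0.1,2,-4.9,0.5],[0.8,-0,0.1,0.1,2,-4.9,0.5],[0.8,0,0.2,0.1,2,-4.9,0.5],[0.5,-0.8,-0.1,-1.4,0.2,-7,0.5]]
[[0.6,-0.7,-0.1,-1.4,0.2,-7,0.5],[0.7,-0.6,-0.1,-1.4,0.2,-7,0.5],[0.8,-0.5,-0.1,-1.4,0.2,-7,0.5],[0.8,-0.4,-0.1,-1.4,0.2,-7,0.5],[0.9,-0.3,-0.1,-1.4,0.2,-7,0.5]]
[[0.9,-0.2,-0.1,-1.4,0.2,-7,0.5],[0.9,-0.1,-0.1,-1.4,0.2,-7,0.5],[0.9,0,-0.1,-1.4,0.2,-7,0.5],[0.9,0.2,-0.1,-1.4,0.2,-7,0.5],[0.9,0.3,-0.1,-1.4,0.2,-7,0.5]]
[[0.8,0.4,-0.1,-1.4,0.2,-7,0.5],[0.8,0.5,-0.1,-1.4,0.2,-7,0.5],[0.7,0.6,-0,-1.4,0.2,-7,0.5],[0.6,0.7,-0,-1.4,0.2,-7,0.5],[0.6,0.7,-0,-1.4,0.2,-7,0.5]]
[[0.5,0.8,0,-1.4,0.2,-7,0.5],[0.4,0.8,0,-1.4,0.2,-7,0.5]]
```

Request:
step_arm(rows=[[0.6,3.2,-0.2,-5.5,-0.3,-2.9,0.5],[0.4,3.3,0.1,-5.5,-0.3,-2.9,0.5],[0.3,3.3,0.4,-5.5,-0.3,-2.9,0.5],[0.6,3,0,-5.1,0.2,-3.1,0.5],[0.5,3.1,0.3,-5.1,0.2,-3.1,0.5]])

```text
time: 9.55
ee_pos: [0.354, 0.2105, 0.1409]
tool_rot: [[0.26, 0.761, 0.595], [0.759, 0.22, -0.613], [-0.597, 0.611, -0.52]]
ft_force: [-0.8, 0.5, 0.4]
finger_gap: 0.0425
gripper_force: 0.0
```

Request:
step_arm(rows=[[0.3,3.1,0.5,-5.1,0.2,-3.1,0.5],[0.8,2.7,0,-4.6,0.5,-3.5,0.5],[0.6,2.8,0.3,-4.6,0.5,-3.5,0.5],[0.4,2.8,0.5,-4.6,0.5,-3.5,0.5],[0.9,2.3,0.2,-3.9,0.9,-3.8,0.5]])

```text
time: 10.05
ee_pos: [0.4618, 0.2766, 0.1981]
tool_rot: [[0.032, 0.512, 0.858], [0.644, 0.646, -0.409], [-0.764, 0.566, -0.31]]
ft_force: [0.1, -0.4, 0.6]
finger_gap: 0.0426
gripper_force: 0.0
```

Request:
step_arm(rows=[[0.7,2.3,0.3,-3.9,0.9,-3.8,0.5],[0.5,2.4,0.5,-3.9,0.9,-3.8,0.5],[0.9,1.8,0.2,-3.1,1.3,-4.3,0.5],[0.8,1.8,0.3,-3.1,1.3,-4.3,0.5],[0.6,1.8,0.4,-3.1,1.3,-4.3,0.5]])

```text
time: 10.55
ee_pos: [0.5153, 0.3683, 0.2137]
tool_rot: [[-0.191, 0.207, 0.959], [0.384, 0.915, -0.122], [-0.904, 0.345, -0.254]]
ft_force: [0.8, -0.7, -0.8]
finger_gap: 0.0428
gripper_force: 0.0
```

Request:
step_arm(rows=[[1,1.2,0.3,-2.1,1.7,-4.6,0.5],[0.9,1.2,0.3,-2.1,1.7,-4.6,0.5],[0.8,1.3,0.4,-2.1,1.7,-4.6,0.5],[0.9,0.5,0.2,-1,1.8,-4.9,0.5],[0.8,0.6,0.3,-1,1.8,-4.9,0.5]])

```text
time: 11.05
ee_pos: [0.5238, 0.4233, 0.18]
tool_rot: [[-0.366, -0.047, 0.929], [-0.013, 0.999, 0.046], [-0.93, 0.004, -0.366]]
ft_force: [0.5, 0.1, 0.4]
finger_gap: 0.0427
gripper_force: 0.0
```

Request:
step_arm(rows=[[0.8,0.6,0.3,-1,1.8,-4.9,0.5],[0.8,-0.1,0.1,0.1,2,-4.9,0.5],[0.8,0,0.1,0.1,2,-4.9,0.5],[0.8,0,0.2,0.1,2,-4.9,0.5]])

```text
time: 11.45
ee_pos: [0.5172, 0.4237, 0.1486]
tool_rot: [[-0.446, -0.198, 0.873], [-0.354, 0.935, 0.031], [-0.822, -0.295, -0.487]]
ft_force: [1.0, -0.1, -0.0]
finger_gap: 0.0428
gripper_force: 0.0
```

```bash
python3 st.py; python3 go.py 12 14 | tee o.txt; python3 - <<'E'
from rig import grab_frame,get_state
import cv2,numpy as np,pickle
s=get_state(); w=grab_frame('wrist'); w['ee']=s['ee_pos'];w['R']=s['tool_rot']; pickle.dump(w,open('w1.pkl','wb'))
cv2.imwrite('pics/w1.png',cv2.resize(w['frame'][:,:,::-1],(800,600)))
print(w['T_tool_cam'].round(3).tolist(),w['fx'],w['cx'],w['cy'])
E
```

```text
[-1.698  0.97   0.853  2.297  2.407  0.47  -1.727] [-0.05  0.08  0.17 -0.07  0.29 -0.49  0.58]
18 [-1.55  0.97  1.11  2.48  3.74  0.53 -0.51] [0.49 0.26 0.12] [0.18 0.   0.05 0.12]
4 [-1.47  1.12  1.22  2.49  3.89  0.66 -0.18] [0.51 0.2  0.1 ] [ 0.13 -0.    0.07  0.1 ]
[[0.5,-0.8,-0.1,-1.4,0.3,-7,0.5],[0.6,-0.7,-0.1,-1.4,0.3,-7,0.5],[0.7,-0.6,-0.1,-1.4,0.3,-7,0.5],[0.8,-0.5,-0.1,-1.4,0.3,-7,0.5],[0.8,-0.4,-0.1,-1.4,0.3,-7,0.5]]
[[0.9,-0.3,-0.1,-1.4,0.3,-7,0.5],[0.9,-0.2,-0.1,-1.4,0.3,-7,0.5],[0.9,-0.1,-0.1,-1.4,0.3,-7,0.5],[0.9,0,-0.1,-1.4,0.3,-7,0.5],[0.9,0.2,-0.1,-1.4,0.3,-7,0.5]]
[[0.9,0.3,-0.1,-1.4,0.3,-7,0.5],[0.8,0.4,-0.1,-1.4,0.3,-7,0.5],[0.8,0.5,-0.1,-1.4,0.3,-7,0.5],[0.7,0.6,-0,-1.4,0.3,-7,0.5],[0.7,0.6,-0,-1.4,0.3,-7,0.5]]
[[0.6,0.7,-0,-1.4,0.3,-7,0.5],[0.5,0.8,0,-1.4,0.3,-7,0.5],[0.4,0.8,0,-1.4,0.3,-7,0.5],[0.9,1.2,0.7,-1.1,0.2,-6.3,0.5],[0.8,1.2,0.7,-1.1,0.2,-6.3,0.5]]
[[0.6,1.3,0.7,-1.1,0.2,-6.3,0.5],[0.5,1.4,0.8,-1.1,0.2,-6.3,0.5]]
[[0.0, -0.962, -0.274, 0.069], [1.0, 0.0, -0.001, 0.001], [0.001, -0.274, 0.962, -0.143], [0.0, 0.0, 0.0, 1.0]] 297.3186396354542 258.85714147910386 191.18576076465777
```

View pics/w1.png

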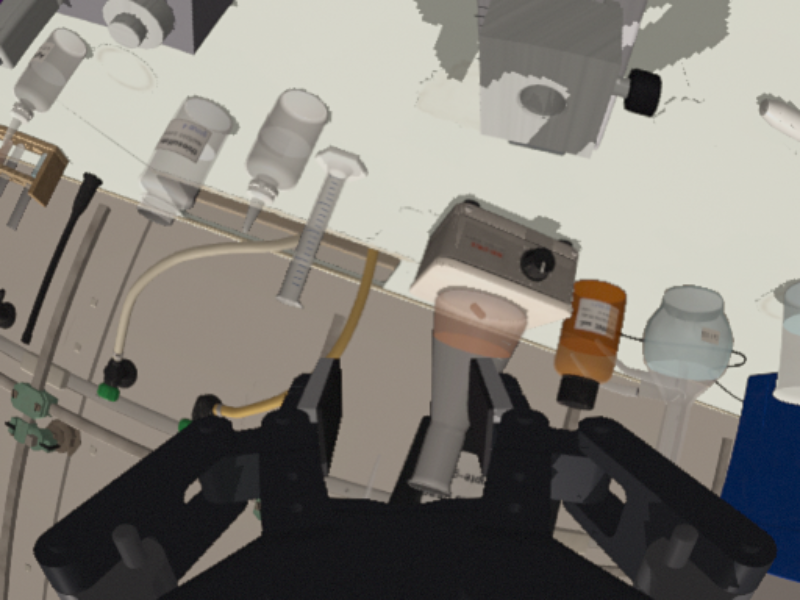

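The wrist view shows the carriage bore at about (543,98) and the stand with the plug at top left. I'll measure the bore from it later and continue now.

Request:
step_arm(rows=[[0.5,-0.8,-0.1,-1.4,0.3,-7,0.5],[0.6,-0.7,-0.1,-1.4,0.3,-7,0.5],[0.7,-0.6,-0.1,-1.4,0.3,-7,0.5],[0.8,-0.5,-0.1,-1.4,0.3,-7,0.5],[0.8,-0.4,-0.1,-1.4,0.3,-7,0.5]])

```text
time: 12.0
ee_pos: [0.5099, 0.3782, 0.1404]
tool_rot: [[-0.24, -0.522, 0.819], [-0.825, 0.554, 0.111], [-0.511, -0.649, -0.563]]
ft_force: [-0.3, -0.6, -0.5]
finger_gap: 0.0427
gripper_force: 0.0
```

Request:
step_arm(rows=[[0.9,-0.3,-0.1,-1.4,0.3,-7,0.5],[0.9,-0.2,-0.1,-1.4,0.3,-7,0.5],[0.9,-0.1,-0.1,-1.4,0.3,-7,0.5],[0.9,0,-0.1,-1.4,0.3,-7,0.5],[0.9,0.2,-0.1,-1.4,0.3,-7,0.5]])

```text
time: 12.5
ee_pos: [0.5032, 0.3336, 0.131]
tool_rot: [[0.112, -0.661, 0.742], [-0.992, -0.034, 0.119], [-0.054, -0.75, -0.659]]
ft_force: [0.3, 0.2, -0.4]
finger_gap: 0.0425
gripper_force: 0.0
```

Request:
step_arm(rows=[[0.9,0.3,-0.1,-1.4,0.3,-7,0.5],[0.8,0.4,-0.1,-1.4,0.3,-7,0.5],[0.8,0.5,-0.1,-1.4,0.3,-7,0.5],[0.7,0.6,0,-1.4,0.3,-7,0.5],[0.7,0.6,0,-1.4,0.3,-7,0.5]])

```text
time: 13.0
ee_pos: [0.4953, 0.2891, 0.1209]
tool_rot: [[0.48, -0.564, 0.673], [-0.792, -0.608, 0.055], [0.378, -0.559, -0.738]]
ft_force: [-0.5, -0.1, 0.4]
finger_gap: 0.0428
gripper_force: 0.0
```

```bash
python3 st.py; python3 go.py 12 14; cat > wc.py <<'E'
import numpy as np,pickle,cv2
def ray(w,u,v):
    d=np.array([u-w['cx'],v-w['cy']]); r=np.hypot(*d); th=r/w['fx']; c=np.r_[d/r*np.sin(th),np.cos(th)]
    T=w['T_tool_cam']; R=np.array(w['R']); return np.array(w['ee'])+R@T[:3,3], R@T[:3,:3]@c
def atz(w,u,v,z):
    o,d=ray(w,u,v); return o+d*(z-o[2])/d[2]
def proj(w,X):
    T=w['T_tool_cam']; R=np.array(w['R']); c=T[:3,:3].T@(R.T@(np.array(X)-w['ee'])-T[:3,3]); th=np.arctan2(np.hypot(c[0],c[1]),c[2]); n=c[:2]/np.hypot(c[0],c[1]); return np.array([w['cx'],w['cy']])+n*th*w['fx']
def shot(name):
    from rig import grab_frame,get_state
    s=get_state(); w=grab_frame('wrist'); w['ee']=np.array(s['ee_pos']);w['R']=np.array(s['tool_rot']); pickle.dump(w,open(name+'.pkl','wb')); cv2.imwrite('pics/'+name+'.png',cv2.resize(w['frame'][:,:,::-1],(800,600))); return w
E
python3 - <<'E'
from wc import *
w=pickle.load(open('w1.pkl','rb')); print('bore w1',atz(w,543*.64-.2,98*.64-.2,.045))
shot('w2')
E
```

```text
[-1.542  0.933  1.044  2.479  3.563  0.549 -0.722] [ 0.01  0.08  0.22  0.    0.64 -0.09  0.7 ]
3 [-1.55  0.98  1.11  2.49  3.73  0.55 -0.51] [0.49 0.26 0.12] [0.18 0.   0.05 0.12]
4 [-1.47  1.12  1.22  2.49  3.88  0.66 -0.18] [0.51 0.2  0.1 ] [0.14 0.   0.07 0.1 ]
[[0.6,0.7,0,-1.2,0.2,-6.8,0.5],[0.5,0.8,0,-1.2,0.2,-6.8,0.5],[0.4,0.8,0,-1.2,0.2,-6.8,0.5],[0.9,1.2,0.6,-1.3,0.3,-6.5,0.5],[0.8,1.2,0.7,-1.3,0.3,-6.5,0.5]]
[[0.6,1.3,0.7,-1.3,0.3,-6.5,0.5],[0.5,1.4,0.7,-1.3,0.3,-6.5,0.5]]
bore w1 [0.48181037 0.43659256 0.045     ]
```

View pics/w2.png

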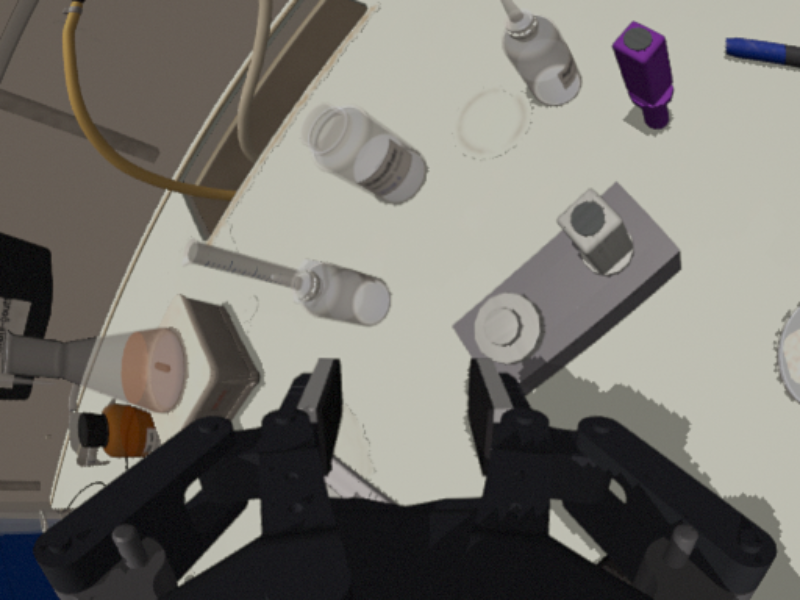

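```bash
python3 - <<'E'
from wc import *
np.set_printoptions(precision=4,suppress=True)
w=pickle.load(open('w2.pkl','rb'))
f=lambda x,y,z:atz(w,x*.64-.2,y*.64-.2,z)
print('pin',f(588,217,.085)); 
e=lambda a,b,z:np.degrees(np.arctan2(*(f(*b,z)-f(*a,z))[[1,0]]))
print('edges stand',e((455,327),(617,182),.04),e((617,182),(680,252),.04), 'len',np.linalg.norm(f(455,327,.04)-f(617,182,.04)))
print('plug',f(505,328,.057),'dropper',f(560,85,0))
c=cv2.resize(w['frame'][112:172,345:425,::-1],(800,600),interpolation=cv2.INTER_CUBIC); cv2.imwrite('pics/w2c.png',c)
E
```

```text
pin [0.4986 0.2061 0.085 ]
edges stand -98.6767517210757 169.8924038705174 len 0.1107024589741939
plug [0.5052 0.2651 0.057 ] dropper [0.6042 0.1341 0.    ]
```

View pics/w2c.png

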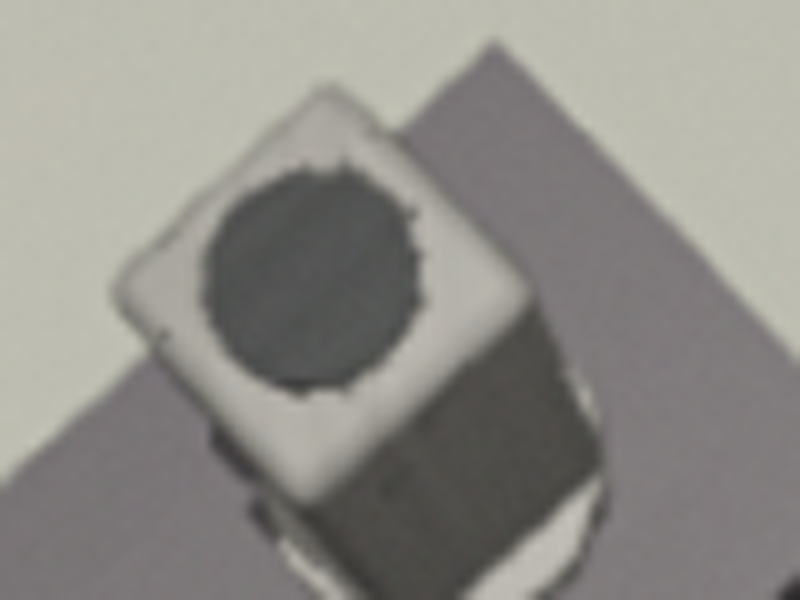

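```bash
python3 - <<'E'
from wc import *
np.set_printoptions(precision=4,suppress=True)
w=pickle.load(open('w2.pkl','rb'))
g=lambda x,y,z=.085:atz(w,345+x/10-.45,112+y/10-.45,z)
C=[g(*c) for c in ((115,288),(330,85),(535,295),(312,505))]
print(np.mean(C,0),g(312,279))
for i in range(4):
    d=C[(i+1)%4]-C[i]; print(np.degrees(np.arctan2(d[1],d[0])),np.linalg.norm(d))
E
```

```text
[0.4975 0.2068 0.085 ] [0.4985 0.2066 0.085 ]
-97.8424194383242 0.01842318271216191
171.8374530796204 0.018692778827986003
82.50493619993307 0.01829134950985625
-7.75792913113068 0.018803398119680948
```

```bash
cat > to.py <<'E'
from fmt import *
from rig import get_state
def plan(ways,jaw=.5,maxd=4.5,maxa=7.5,lim=.15,nd=1,quiet=False):
    q=np.clip(np.array(get_state()['joint_pos']),lo,hi); O=[]
    for w in ways:
        x,R=fk(q,p); r=rows_to(x,R,*w,maxd=maxd,maxa=maxa); q,o=sub(q,r,lim); O+=o
        c,P=clear(q); e=P[3]-w[0]; print(len(o),q,P[3],'err mm',e*1000,c)
    show(O,jaw); return q
def hand(g,psi,lean): R=Rt(psi,lean,1); return np.array(g)+R[:,2]*.019,R
E
python3 - <<'E'
from to import *
W=pickle.load(open('plan.pkl','rb'))
plan([W[12],hand([.497,.206,.122],-8,40)])
E
```

```text
3 [-1.55  0.98  1.11  2.49  3.73  0.55 -0.51] [0.49 0.26 0.12] err mm [-0.92  0.14  0.16] [0.18 0.   0.05 0.12]
4 [-1.49  1.1   1.23  2.5   3.9   0.64 -0.19] [0.51 0.2  0.11] err mm [0.16 0.25 0.15] [0.15 0.   0.06 0.11]
[[0.5,0.7,0,-1.2,0.2,-6.8,0.5],[0.4,0.8,0,-1.2,0.2,-6.8,0.5],[0.4,0.8,0,-1.2,0.2,-6.8,0.5],[1,1.1,0.4,-1.3,0.3,-6.4,0.5],[0.8,1.2,0.5,-1.3,0.3,-6.4,0.5]]
[[0.7,1.3,0.5,-1.3,0.3,-6.4,0.5],[0.5,1.3,0.6,-1.3,0.3,-6.4,0.5]]
```

Request:
step_arm(rows=[[0.5,0.7,0,-1.2,0.2,-6.8,0.5],[0.4,0.8,0,-1.2,0.2,-6.8,0.5],[0.4,0.8,0,-1.2,0.2,-6.8,0.5],[1,1.1,0.4,-1.3,0.3,-6.4,0.5],[0.8,1.2,0.5,-1.3,0.3,-6.4,0.5]])

```text
time: 13.55
ee_pos: [0.4998, 0.2351, 0.1116]
tool_rot: [[0.716, -0.28, 0.64], [-0.331, -0.943, -0.043], [0.615, -0.181, -0.767]]
ft_force: [-0.3, -0.7, 0.7]
finger_gap: 0.0429
gripper_force: 0.0
```

Request:
step_arm(rows=[[0.7,1.3,0.5,-1.3,0.3,-6.4,0.5],[0.5,1.3,0.6,-1.3,0.3,-6.4,0.5],[0,0,0,0,0,0,0.5],[0,0,0,0,0,0,0.5]])

```text
time: 13.95
ee_pos: [0.5093, 0.2055, 0.1071]
tool_rot: [[0.755, -0.15, 0.638], [-0.12, -0.989, -0.091], [0.644, -0.008, -0.765]]
ft_force: [-1.4, 0.2, -0.7]
finger_gap: 0.0426
gripper_force: 0.0
```

```bash
python3 - <<'E'
from to import *
from wc import shot,proj,atz
w=shot('w3'); s=get_state(); R=np.array(s['tool_rot']); z_=R[:,2]; print(s['ee_pos'],'lean',np.degrees(np.arccos(-z_[2])),'psi',np.degrees(np.arctan2(z_[1],z_[0])),'ytilt',R[2,1],s['ft_force'])
print('pin top predicted px*1.5625',proj(w,[.499,.206,.085])/.64)
plan([hand([.500,.206,.072],-8,40)],maxd=2)
E
```

```text
[0.51 0.21 0.11] lean 40.1136202001106 psi -8.030335605709698 ytilt -0.008121754053997038 [-0.61 -0.17 -0.31]
pin top predicted px*1.5625 [410.16 420.11]
3 [-1.46  1.23  1.16  2.5   3.79  0.74 -0.18] [0.51 0.21 0.06] err mm [-0.57  1.56  0.66] [0.12 0.03 0.11 0.06]
[[-1,0,1.3,0,-0,-0.2,0.5],[-1,0,1.3,0,-0,-0.2,0.5],[-1,0,1.3,0,-0,-0.2,0.5]]
```

View pics/w3.png

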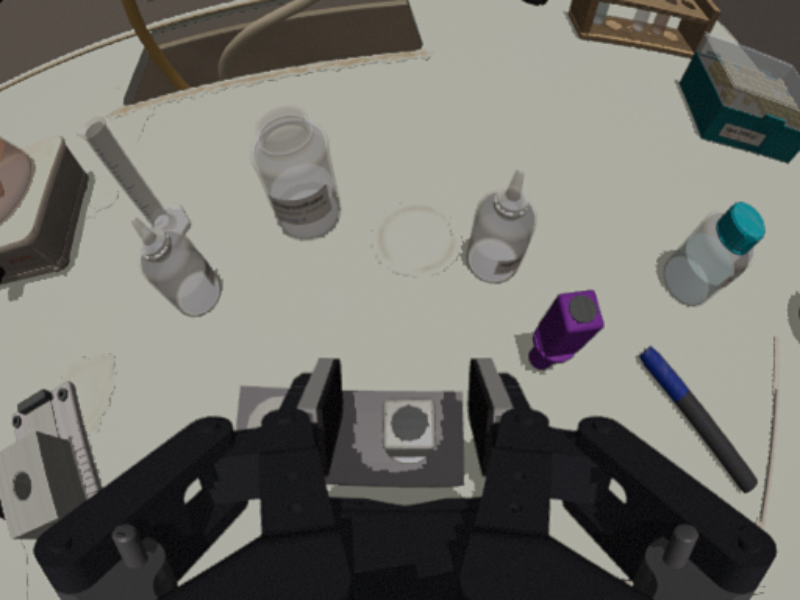

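Request:
step_arm(rows=[[-0.6,0.03,0.8,0,0,0,0.5],[-0.6,0.03,0.8,0,0,0,0.5],[-0.6,0.03,0.8,0,0,0,0.5],[-0.6,0.03,0.8,0,0,0,0.5],[-0.6,0.03,0.8,0,0,0,0.5]])

```text
time: 14.5
ee_pos: [0.5123, 0.2027, 0.0564]
tool_rot: [[0.756, -0.149, 0.638], [-0.117, -0.989, -0.093], [0.645, -0.005, -0.765]]
ft_force: [0.1, -0.5, 0.5]
finger_gap: 0.0427
gripper_force: 0.0
```

Request:
step_arm(rows=[[0,0,0,0,0,0,0.5],[0,0,0,0,0,0,0.4],[0,0,0,0,0,0,0.35]])

```text
time: 14.8
ee_pos: [0.5125, 0.2027, 0.058]
tool_rot: [[0.755, -0.15, 0.639], [-0.118, -0.989, -0.093], [0.645, -0.005, -0.764]]
ft_force: [-0.5, 0.1, -0.2]
finger_gap: 0.0301
gripper_force: 0.0
```

```bash
python3 - <<'E'
from to import *
import wc
w=pickle.load(open('w3.pkl','rb')); print('bore w3',wc.atz(w,23*.64-.2,487*.64-.2,.045))
s=get_state(); R=np.array(s['tool_rot']); x=np.array(s['ee_pos']); print('grasp pt',(x-R[:,2]*.019).round(4),'lean',np.degrees(np.arccos(-R[2,2])),'psi',np.degrees(np.arctan2(R[1,2],R[0,2])),R[:,1],s['joint_pos'],s['ft_force'],s['finger_gap'])
E
```

```text
bore w3 [0.48 0.44 0.05]
grasp pt [0.5  0.2  0.07] lean 40.19503235823306 psi -8.246679010756695 [-0.15 -0.99 -0.01] [-1.45  1.23  1.16  2.5   3.78  0.74 -0.18] [-0.52  0.1  -0.21] 0.03007260543053334
```

Request:
step_arm(rows=[[0,0,0,0,0,0,0.25],[0,0,0,0,0,0,0.15],[0,0,0,0,0,0,0.1],[0,0,0,0,0,0,0.1],[0,0,0,0,0,0,0.1]], grip_force=60)

```text
time: 15.3
ee_pos: [0.5126, 0.2031, 0.0583]
tool_rot: [[0.754, -0.149, 0.639], [-0.118, -0.989, -0.092], [0.646, -0.006, -0.764]]
ft_force: [-1.8, 1.1, 5.5]
finger_gap: 0.0193
gripper_force: 59.1
```

```bash
python3 - <<'E'
from to import *
s=get_state(); print(np.round(s['ft_force'],1),np.round(s['torque'],2),s['finger_gap'],s['gripper_force'],[round(float(v),4) for v in s['ee_pos']])
x=np.array(s['ee_pos']);R=np.array(s['tool_rot'])
q=plan([(x+[0,0,.058],R)],jaw=.1,maxd=1.2)
E
```

```text
[-1.8  1.1  5.5] [0.31 0.34 0.19] 0.01931894598177848 59.147905111312866 [0.5126, 0.2031, 0.0583]
5 [-1.48  1.07  1.24  2.49  3.92  0.62 -0.19] [0.51 0.2  0.12] err mm [ 1.48 -0.44  2.17] [ 0.14 -0.01  0.05  0.12]
[[0.8,-0,-0.9,-0,0,-0,0.1],[0.8,-0,-0.9,-0,0,-0,0.1],[0.8,-0,-0.9,-0,0,-0,0.1],[0.8,-0,-0.9,-0,0,-0,0.1],[0.8,-0,-0.9,-0,0,-0,0.1]]
```

Request:
step_arm(rows=[[0.5,0,-0.59,0,0,0,0.1],[0.5,0,-0.59,0,0,0,0.1],[0.5,0,-0.59,0,0,0,0.1]])

```text
time: 15.6
ee_pos: [0.512, 0.2024, 0.0812]
tool_rot: [[0.756, -0.149, 0.638], [-0.117, -0.989, -0.093], [0.644, -0.004, -0.765]]
ft_force: [0.2, 0.6, -1.5]
finger_gap: 0.0193
gripper_force: 58.6
```

Request:
step_arm(rows=[[0.5,0,-0.59,0,0,0,0.1],[0.5,0,-0.59,0,0,0,0.1],[0.6,0,-0.7,0,0,0,0.1],[0.7,0,-0.8,0,0,0,0.1]])

```text
time: 16.0
ee_pos: [0.5125, 0.2023, 0.1169]
tool_rot: [[0.755, -0.149, 0.638], [-0.117, -0.989, -0.093], [0.645, -0.005, -0.764]]
ft_force: [0.2, 0.5, -2.6]
finger_gap: 0.0193
gripper_force: 58.6
```

```bash
python3 - <<'E'
from to import *
s=get_state(); print(np.round(s['ft_force'],1),s['finger_gap'],s['gripper_force'],[round(float(v),4) for v in s['ee_pos']])
# bore approach: pin up axis relative to tool fixed. Grasp pt ~ pin axis at foot+62mm
# hover: pin upright above bore with psi 20, lean 40; then lean 52
for psi in (20,):
  q=plan([hand([.495,.27,.132],-2,42),hand([.480,.36,.132],10,45),hand([.475,.43,.130],20,52)],jaw=.1,maxd=3,maxa=5)
E
```

```text
[ 0.2  0.5 -2.6] 0.019311518215420778 58.639644384384155 [0.5125, 0.2023, 0.1169]
3 [-1.59  1.1   1.23  2.45  3.89  0.61 -0.19] [0.51 0.27 0.12] err mm [ 0.21 -0.14 -0.5 ] [0.2  0.01 0.06 0.12]
4 [-1.71  1.16  1.25  2.42  3.83  0.68 -0.13] [0.49 0.36 0.12] err mm [ 0.74 -0.3   0.7 ] [0.21 0.04 0.07 0.12]
3 [-1.78  1.29  1.28  2.4   3.67  0.83 -0.04] [0.49 0.43 0.12] err mm [-0.62 -0.36  0.1 ] [0.21 0.08 0.1  0.12]
[[-0.4,-2.2,-0.3,1.4,0.6,-1.7,0.1],[-0.3,-2.2,-0.3,1.4,0.6,-1.7,0.1],[-0.2,-2.2,-0.2,1.4,0.6,-1.7,0.1],[-0.3,-2.3,-0.3,2,0.8,-2.2,0.1],[-0.2,-2.3,-0.2,2,0.8,-2.2,0.1]]
[[-0.1,-2.3,-0.2,2,0.8,-2.2,0.1],[-0,-2.4,-0.1,2,0.8,-2.2,0.1],[0.2,-2.4,0.2,2.6,2.3,-2.2,0.1],[0.2,-2.4,0.3,2.6,2.3,-2.2,0.1],[0.3,-2.4,0.4,2.6,2.3,-2.2,0.1]]
```

Request:
step_arm(rows=[[-0.4,-2.2,-0.3,1.4,0.6,-1.7,0.1],[-0.3,-2.2,-0.3,1.4,0.6,-1.7,0.1],[-0.2,-2.2,-0.2,1.4,0.6,-1.7,0.1],[-0.3,-2.3,-0.3,2,0.8,-2.2,0.1],[-0.2,-2.3,-0.2,2,0.8,-2.2,0.1]])

```text
time: 16.5
ee_pos: [0.5011, 0.3167, 0.1178]
tool_rot: [[0.722, 0.072, 0.688], [0.051, -0.997, 0.05], [0.69, -0.002, -0.724]]
ft_force: [0.8, -0.2, -1.5]
finger_gap: 0.0195
gripper_force: 58.6
```

Request:
step_arm(rows=[[-0.1,-2.3,-0.2,2,0.8,-2.2,0.1],[0,-2.4,-0.1,2,0.8,-2.2,0.1],[0.2,-2.4,0.2,2.6,2.3,-2.2,0.1],[0.2,-2.4,0.3,2.6,2.3,-2.2,0.1],[0.3,-2.4,0.4,2.6,2.3,-2.2,0.1]])

```text
time: 17.0
ee_pos: [0.488, 0.4367, 0.1179]
tool_rot: [[0.575, 0.348, 0.741], [0.213, -0.937, 0.275], [0.79, -0.0, -0.613]]
ft_force: [-0.1, -0.6, -0.4]
finger_gap: 0.0193
gripper_force: 58.7
```

Request:
step_arm(rows=[[0,0,0,0,0,0,0.1],[0,0,0,0,0,0,0.1]])

```text
time: 17.2
ee_pos: [0.4883, 0.4347, 0.1176]
tool_rot: [[0.577, 0.344, 0.741], [0.212, -0.939, 0.271], [0.789, 0.001, -0.615]]
ft_force: [-0.2, -0.0, -1.6]
finger_gap: 0.0192
gripper_force: 58.7
```

```bash
python3 - <<'E'
from to import *
import wc
np.set_printoptions(precision=4,suppress=True)
w=wc.shot('w4'); s=get_state(); R=np.array(s['tool_rot']); x=np.array(s['ee_pos'])
print(x,R,s['ft_force'],s['torque'])
# pin in tool frame from the grasp
Rg=np.array([[.754,-.149,.639],[-.118,-.989,-.092],[.646,-.006,-.764]]); xg=np.array([.5126,.2031,.0583])
for px in (.4985,.5005):
    pf=Rg.T@(np.array([px,.2048,.010])-xg); a=Rg.T@[0,0,1]; print('foot tool',pf,'axis',a,'foot now',x+R@pf,'axis now',R@a, 'top px',wc.proj(w,x+R@(pf+a*.085))/.64)
print('bore px',wc.proj(w,[.484,.4355,.045])/.64)
from rig import grab_frame
f=grab_frame('top'); pickle.dump(f,open('top2.pkl','wb'))
a=cv2.resize(f['frame'][185:245,125:205,::-1],(400,300),interpolation=cv2.INTER_CUBIC) if 0 else None
import cv2
u,v=(wc.proj(w,[.484,.4355,.06])).astype(int); u=np.clip(u,64,448);v=np.clip(v,48,336)
A=cv2.resize(w['frame'][v-48:v+48,u-64:u+64,::-1],(800,600),interpolation=cv2.INTER_CUBIC); print('crop origin',u-64,v-48)
cv2.imwrite('pics/w4c.png',A)
E
```

```text
[0.4886 0.4341 0.118 ] [[ 0.5772  0.3426  0.7412]
 [ 0.2107 -0.9395  0.2701]
 [ 0.7889  0.0003 -0.6145]] [ 0.3863 -0.8073 -1.4009] [-0.3716  1.0335 -0.0178]
foot tool [-0.042   0.0007  0.0277] axis [ 0.646 -0.006 -0.764] foot now [0.4852 0.4321 0.0678] axis now [-0.1955 -0.0646  0.9791] top px [411.6143 400.5088]
foot tool [-0.0405  0.0004  0.029 ] axis [ 0.646 -0.006 -0.764] foot now [0.4869 0.433  0.0682] axis now [-0.1955 -0.0646  0.9791] top px [410.428  393.0394]
bore px [401.4963 454.353 ]
crop origin 192 236
```

View pics/w4c.png

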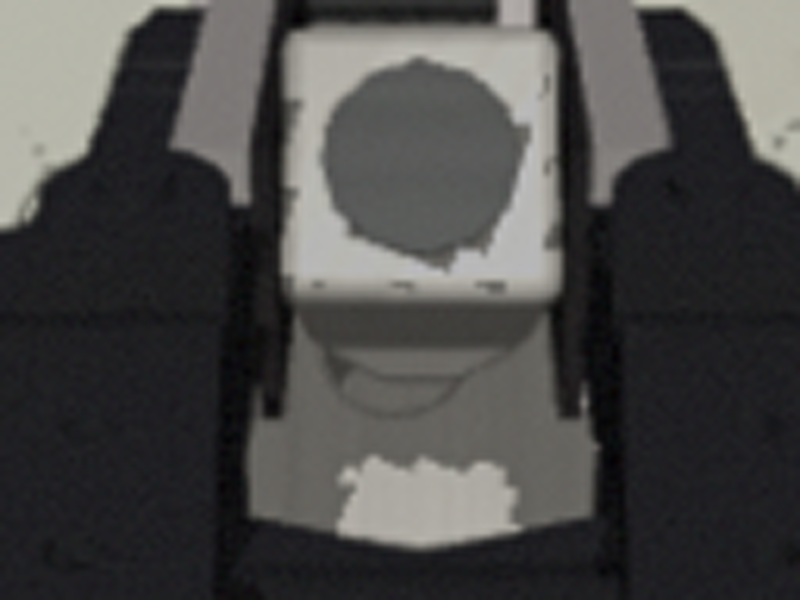

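```bash
python3 - <<'E'
import wc,pickle,numpy as np
np.set_printoptions(precision=4,suppress=True)
w=pickle.load(open('w4.pkl','rb')); n=lambda x,y:(192+x/6.25-.42,236+y/6.25-.42)
o,d=wc.ray(w,*n(422,160)); print('cam',o)
P=wc.atz(w,*n(395,415),.045); print('bore near edge',P)
a=np.radians(20); c=P+8.5e-3*np.array([np.cos(a),np.sin(a),0]); print('bore centre est',c)
# same in tool coords, with correction so that pin col maps to tool y=0
R=np.array(w['R']); 
for nm,px in (('pin top',n(422,160)),('bore edge',n(395,415))):
    o,d=wc.ray(w,*px); dt=R.T@d; ot=R.T@(o-w['ee']); print(nm,'tool ray',ot,dt)
# pin top plane: along the pin axis
ax=np.array([.646,-.006,-.764])
for px in (.4965,.4985,.5005):
    Rg=np.array([[.754,-.149,.639],[-.118,-.989,-.092],[.646,-.006,-.764]]); xg=np.array([.5126,.2031,.0583]); pf=Rg.T@(np.array([px,.2048,.010])-xg); t=pf+.085*ax
    print(px,t,(wc.proj(w,w['ee']+R@t)), n(422,160))
for k,(u,v,z) in {'w1':(543,98,.045),'w3':(23,487,.045)}.items():
    ww=pickle.load(open(k+'.pkl','rb')); print(k,wc.atz(ww,u*.64-.2,v*.64-.2,z))
E
```

```text
cam [0.423 0.412 0.261]
bore near edge [0.4752 0.434  0.045 ]
bore centre est [0.4832 0.4369 0.045 ]
pin top tool ray [ 0.0706 -0.0011 -0.1428] [-0.4927  0.0016  0.8702]
bore edge tool ray [ 0.0706 -0.0011 -0.1428] [-0.6071 -0.0127  0.7945]
0.4965 [ 0.0114  0.0005 -0.0385] [262.499  261.5918] (259.09999999999997, 261.18)
0.4985 [ 0.0129  0.0002 -0.0372] [261.736  256.7941] (259.09999999999997, 261.18)
0.5005 [ 0.0144 -0.0001 -0.0359] [260.9794 252.0274] (259.09999999999997, 261.18)
w1 [0.4818 0.4366 0.045 ]
w3 [0.4829 0.436  0.045 ]
```

```bash
cat > pin.py <<'E'
from to import *
B=np.array([.4835,.4362,.045]); PSI=20.
aT=np.array([.646,0,-.764]); aT/=np.linalg.norm(aT); FT=np.array([-.0434,0,.0265])
def rail(): return np.array([np.cos(np.radians(PSI)),np.sin(np.radians(PSI)),0])
def now(pr=True):
    s=get_state(); R=np.array(s['tool_rot']); x=np.array(s['ee_pos']); f=x+R@FT; a=R@aT; u=rail(); v=np.array([-u[1],u[0],0])
    th=np.degrees(np.arctan2(-a@u,a[2])); d=f-B; lowe=d@u-8e-3*np.cos(np.radians(th)),d[2]-8e-3*np.sin(np.radians(abs(th)))
    F=np.array(s['ft_force']); 
    if pr: print('t',s['time'],'foot rail %.1f lat %.1f z %.1f | lean %.2f side %.2f | low edge rail %.1f z %.1f | F rail %.1f lat %.1f z %.1f gap %.4f'%(d@u*1e3,d@v*1e3,d[2]*1e3,th,np.degrees(a@v),lowe[0]*1e3,lowe[1]*1e3,F@u,F@v,F[2],s['finger_gap']), 'T',np.round(s['torque'],2))
    return x,R
def target(er,lat,z,th,edge=True):
    """er,lat,z in mm rel. bore mouth: of low edge (edge) or foot centre"""
    u=rail(); v=np.array([-u[1],u[0],0]); t=np.radians(th); R=Rt(PSI,40.2+th,1)
    f=B+u*er*1e-3+v*lat*1e-3+[0,0,z*1e-3]
    if edge: f=f+8e-3*(np.cos(t)*u+[0,0,np.sin(t)])
    return f-R@FT,R
def rows(tg,n):
    x,R=now(); x1,R1=tg; r=Ro.from_matrix(R.T@R1).as_rotvec(); out=[]
    for k in range(n):
        Rk=R@Ro.from_rotvec(r*k/n).as_matrix(); out.append([round(float(v),2) for v in np.r_[Rk.T@(x1-x)*100/n,np.degrees(r)/n]]+[.1])
    print(out)
E
python3 - <<'E'
from pin import *
rows(target(-6,0,3,12),5)
E
```

```text
t 17.3 foot rail -1.6 lat -4.0 z 22.7 | lean 11.88 side -0.02 | low edge rail -9.4 z 21.1 | F rail 0.2 lat -1.3 z -0.9 gap 0.0194 T [-0.34  0.93 -0.04]
[[-0.24, -0.08, 0.27, -0.0, 0.02, -0.0, 0.1], [-0.24, -0.08, 0.27, -0.0, 0.02, -0.0, 0.1], [-0.24, -0.08, 0.27, -0.0, 0.02, -0.0, 0.1], [-0.24, -0.08, 0.27, -0.0, 0.02, -0.0, 0.1], [-0.24, -0.08, 0.27, -0.0, 0.02, -0.0, 0.1]]
```

Request:
step_arm(rows=[[-0.24,-0.08,0.27,0,0,0,0.1],[-0.24,-0.08,0.27,0,0,0,0.1],[-0.24,-0.08,0.27,0,0,0,0.1],[-0.24,-0.08,0.27,0,0,0,0.1],[-0.24,-0.08,0.27,0,0,0,0.1]])

```text
time: 17.8
ee_pos: [0.4903, 0.4397, 0.0995]
tool_rot: [[0.577, 0.344, 0.741], [0.211, -0.939, 0.272], [0.789, -0.001, -0.615]]
ft_force: [1.6, 0.5, -1.1]
finger_gap: 0.0195
gripper_force: 58.7
```

Request:
step_arm(rows=[[0,0,0,0,0,0,0.1],[0,0,0,0,0,0,0.1]])

```text
time: 18.0
ee_pos: [0.4902, 0.4396, 0.0998]
tool_rot: [[0.577, 0.344, 0.741], [0.211, -0.939, 0.272], [0.789, -0.0, -0.614]]
ft_force: [-0.5, 0.1, -1.5]
finger_gap: 0.0193
gripper_force: 58.7
```

```bash
python3 - <<'E'
from pin import *
import wc
rows(target(-6,0,-2.5,12),3)
w=wc.shot('w5'); f=__import__('rig').grab_frame('top')
A=cv2.resize(w['frame'][236:332,192:320,::-1],(400,300),interpolation=cv2.INTER_CUBIC) if 0 else None
import cv2
A=cv2.resize(w['frame'][255:318,217:301,::-1],(800,600),interpolation=cv2.INTER_CUBIC)
cv2.imwrite('pics/w5c.png',A)
E
```

```text
t 18.0 foot rail 1.7 lat 0.9 z 4.3 | lean 11.88 side -0.04 | low edge rail -6.1 z 2.6 | F rail -0.5 lat 0.3 z -1.5 gap 0.0193 T [-0.36  0.95  0.05]
[[-0.13, 0.03, 0.1, -0.03, 0.04, 0.02, 0.1], [-0.13, 0.03, 0.1, -0.03, 0.04, 0.02, 0.1], [-0.13, 0.03, 0.1, -0.03, 0.04, 0.02, 0.1]]
```

View pics/w5c.png

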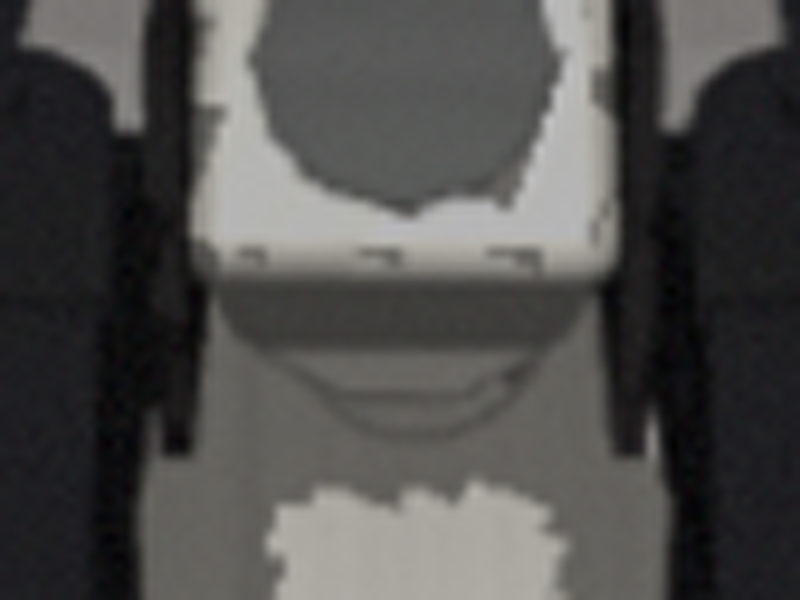

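The pin and the visible near edge of the bore are laterally aligned to within about 1 mm (arc centre x≈415, pin ≈410 in the crop). I'll lower the leading edge now.

Request:
step_arm(rows=[[-0.13,0.03,0.1,0,0,0,0.1],[-0.13,0.03,0.1,0,0,0,0.1],[0,0,0,0,0,0,0.1]])

```text
time: 18.4
ee_pos: [0.4903, 0.439, 0.0964]
tool_rot: [[0.577, 0.344, 0.741], [0.211, -0.939, 0.271], [0.789, -0.0, -0.615]]
ft_force: [0.2, -0.6, -1.1]
finger_gap: 0.0191
gripper_force: 58.7
```

```bash
python3 - <<'E'
from pin import *
rows(target(-6,0,-2.5,12),2)
E
```

```text
t 18.4 foot rail 1.6 lat 0.3 z 0.9 | lean 11.85 side -0.04 | low edge rail -6.2 z -0.8 | F rail -0.0 lat -0.6 z -1.1 gap 0.0191 T [-0.35  0.96 -0.02]
[[-0.06, 0.01, 0.06, -0.05, 0.06, 0.03, 0.1], [-0.06, 0.01, 0.06, -0.05, 0.06, 0.03, 0.1]]
```

Request:
step_arm(rows=[[-0.07,0.01,0.06,0,0,0,0.1],[0,0,0,0,0,0,0.1]])

```text
time: 18.6
ee_pos: [0.4905, 0.439, 0.0956]
tool_rot: [[0.577, 0.344, 0.741], [0.211, -0.939, 0.272], [0.789, -0.0, -0.614]]
ft_force: [-0.2, 0.1, -1.8]
finger_gap: 0.0194
gripper_force: 58.7
```

Request:
step_arm(rows=[[-0.07,0.01,0.06,0,0,0,0.1],[0,0,0,0,0,0,0.1]])

```text
time: 18.8
ee_pos: [0.4906, 0.439, 0.0949]
tool_rot: [[0.577, 0.344, 0.741], [0.211, -0.939, 0.272], [0.789, -0.001, -0.614]]
ft_force: [0.0, 0.5, -0.9]
finger_gap: 0.0192
gripper_force: 58.7
```

```bash
python3 - <<'E'
from pin import *
rows(target(-6,0,-4,12),2)
E
```

```text
t 18.8 foot rail 1.9 lat 0.2 z -0.7 | lean 11.89 side -0.06 | low edge rail -5.9 z -2.3 | F rail 0.2 lat 0.4 z -0.9 gap 0.0192 T [-0.31  0.97  0.01]
[[-0.07, 0.01, 0.04, -0.06, 0.05, 0.02, 0.1], [-0.07, 0.01, 0.04, -0.06, 0.05, 0.02, 0.1]]
```

Request:
step_arm(rows=[[-0.07,0.01,0.05,0,0,0,0.1],[0,0,0,0,0,0,0.1]])

```text
time: 19.0
ee_pos: [0.4907, 0.439, 0.0945]
tool_rot: [[0.576, 0.344, 0.741], [0.21, -0.939, 0.272], [0.79, -0.001, -0.613]]
ft_force: [-1.3, -0.1, 0.5]
finger_gap: 0.0189
gripper_force: 59.0
```

Request:
step_arm(rows=[[-0.07,0.01,0.05,0,0,0,0.1],[0,0,0,0,0,0,0.1]])

```text
time: 19.2
ee_pos: [0.4909, 0.4389, 0.0942]
tool_rot: [[0.576, 0.344, 0.742], [0.209, -0.939, 0.273], [0.79, -0.002, -0.613]]
ft_force: [-3.3, 0.4, 4.3]
finger_gap: 0.0194
gripper_force: 59.6
```

```bash
python3 - <<'E'
from pin import *
rows(target(-8,0,-4,12),4)
E
```

```text
t 19.2 foot rail 2.2 lat 0.1 z -1.4 | lean 12.00 side -0.12 | low edge rail -5.6 z -3.0 | F rail -3.0 lat 1.5 z 4.3 gap 0.0194 T [0.01 0.54 0.14]
[[-0.06, 0.0, -0.03, -0.04, -0.0, -0.0, 0.1], [-0.06, 0.0, -0.03, -0.04, -0.0, -0.0, 0.1], [-0.06, 0.0, -0.03, -0.04, -0.0, -0.0, 0.1], [-0.06, 0.0, -0.03, -0.04, -0.0, -0.0, 0.1]]
```

Request:
step_arm(rows=[[-0.05,0,-0.06,0,0,0,0.1],[-0.05,0,-0.06,0,0,0,0.1],[0,0,0,0,0,0,0.1]])

```text
time: 19.5
ee_pos: [0.4895, 0.4383, 0.0936]
tool_rot: [[0.576, 0.344, 0.742], [0.21, -0.939, 0.272], [0.79, -0.001, -0.613]]
ft_force: [0.7, 0.6, 4.6]
finger_gap: 0.0193
gripper_force: 59.0
```

```bash
python3 - <<'E'
from pin import *
rows(target(-8.5,0,-3.5,12),2)
E
```

```text
t 19.5 foot rail 0.6 lat -0.0 z -1.9 | lean 11.95 side -0.06 | low edge rail -7.2 z -3.6 | F rail 0.9 lat 0.3 z 4.6 gap 0.0193 T [-0.02  0.12  0.08]
[[-0.04, -0.0, -0.06, -0.05, 0.02, 0.01, 0.1], [-0.04, -0.0, -0.06, -0.05, 0.02, 0.01, 0.1]]
```

```bash
python3 - <<'E'
from pin import *
rows(target(0.4,0,-1.8,7,edge=False),4)
E
```

```text
t 19.5 foot rail 0.6 lat -0.0 z -1.9 | lean 11.95 side -0.06 | low edge rail -7.2 z -3.6 | F rail 0.9 lat 0.3 z 4.6 gap 0.0193 T [-0.02  0.12  0.08]
[[0.05, -0.0, 0.09, -0.03, -1.24, 0.01, 0.1], [0.05, -0.0, 0.09, -0.03, -1.24, 0.01, 0.1], [0.06, -0.0, 0.09, -0.03, -1.24, 0.01, 0.1], [0.06, -0.0, 0.09, -0.03, -1.24, 0.01, 0.1]]
```

Request:
step_arm(rows=[[0.05,0,0.08,0,-1.24,0,0.1],[0.05,0,0.08,0,-1.24,0,0.1]])

```text
time: 19.7
ee_pos: [0.4898, 0.4382, 0.091]
tool_rot: [[0.611, 0.345, 0.713], [0.226, -0.939, 0.26], [0.759, 0.002, -0.652]]
ft_force: [-0.3, -0.5, -1.5]
finger_gap: 0.0191
gripper_force: 58.8
```

Request:
step_arm(rows=[[0.06,0,0.08,0,-1.24,0,0.1],[0.06,0,0.08,0,-1.24,0,0.1],[0,0,0,0,0,0,0.1]])

```text
time: 20.0
ee_pos: [0.4924, 0.4396, 0.0919]
tool_rot: [[0.641, 0.345, 0.686], [0.234, -0.939, 0.252], [0.731, -0.001, -0.682]]
ft_force: [-0.3, -0.5, -1.5]
finger_gap: 0.0192
gripper_force: 58.8
```

```bash
python3 - <<'E'
from pin import *
rows(target(0.2,0,-1.8,1,edge=False),5)
E
```

```text
t 20.0 foot rail -0.7 lat 0.2 z -2.9 | lean 6.78 side -0.06 | low edge rail -8.6 z -3.8 | F rail -0.5 lat -0.4 z -1.5 gap 0.0192 T [-0.29  0.87 -0.  ]
[[0.08, 0.0, 0.09, -0.03, -1.16, 0.02, 0.1], [0.08, 0.0, 0.09, -0.03, -1.16, 0.02, 0.1], [0.08, 0.0, 0.09, -0.03, -1.16, 0.02, 0.1], [0.08, 0.0, 0.08, -0.03, -1.16, 0.02, 0.1], [0.08, 0.0, 0.08, -0.03, -1.16, 0.02, 0.1]]
```

Request:
step_arm(rows=[[0.07,0,0.1,0,-1.16,0,0.1],[0.07,0,0.1,0,-1.16,0,0.1]])

```text
time: 20.2
ee_pos: [0.4938, 0.4398, 0.0906]
tool_rot: [[0.668, 0.345, 0.659], [0.246, -0.939, 0.241], [0.702, 0.001, -0.712]]
ft_force: [-0.3, 0.8, -0.7]
finger_gap: 0.0192
gripper_force: 58.8
```

Request:
step_arm(rows=[[0.07,0,0.1,0,-1.16,0,0.1],[0.07,0,0.09,0,-1.16,0,0.1],[0,0,0,0,0,0,0.1]])

```text
time: 20.5
ee_pos: [0.4965, 0.4407, 0.0911]
tool_rot: [[0.694, 0.344, 0.633], [0.254, -0.939, 0.232], [0.674, -0.0, -0.739]]
ft_force: [-0.1, -0.4, -0.3]
finger_gap: 0.0189
gripper_force: 58.9
```

```bash
python3 - <<'E'
from pin import *
rows(target(0,0,-4,0,edge=False),3)
E
```

```text
t 20.5 foot rail -0.4 lat -0.3 z -2.7 | lean 2.15 side -0.02 | low edge rail -8.4 z -3.0 | F rail -0.3 lat -0.4 z -0.3 gap 0.0189 T [-0.36  0.9   0.  ]
[[0.01, -0.01, 0.1, -0.03, -0.72, 0.03, 0.1], [0.02, -0.01, 0.1, -0.03, -0.72, 0.03, 0.1], [0.02, -0.01, 0.1, -0.03, -0.72, 0.03, 0.1]]
```

Request:
step_arm(rows=[[0.01,0,0.1,0,-0.72,0,0.1],[0.02,0,0.1,0,-0.72,0,0.1],[0.02,0,0.1,0,-0.72,0,0.1],[0,0,0,0,0,0,0.1]])

```text
time: 20.9
ee_pos: [0.4986, 0.4414, 0.0895]
tool_rot: [[0.717, 0.344, 0.606], [0.263, -0.939, 0.223], [0.645, -0.0, -0.764]]
ft_force: [-3.9, -1.9, 1.2]
finger_gap: 0.0192
gripper_force: 59.4
```

```bash
python3 - <<'E'
from pin import *
rows(target(0,0,-8,0,edge=False),4)
E
```

```text
t 20.9 foot rail -0.1 lat -0.3 z -3.7 | lean -0.03 side -0.03 | low edge rail -8.1 z -3.8 | F rail -4.3 lat -0.4 z 1.2 gap 0.0192 T [-0.49  1.55  0.01]
[[-0.07, -0.01, 0.08, -0.03, 0.0, 0.02, 0.1], [-0.07, -0.01, 0.08, -0.03, 0.0, 0.02, 0.1], [-0.07, -0.01, 0.08, -0.03, 0.0, 0.02, 0.1], [-0.07, -0.01, 0.08, -0.03, 0.0, 0.02, 0.1]]
```

Request:
step_arm(rows=[[-0.04,0,-0.03,0,0,0,0.1],[-0.06,0,0.08,0,0,0,0.1],[0,0,0,0,0,0,0.1]])

```text
time: 21.2
ee_pos: [0.4985, 0.4414, 0.0888]
tool_rot: [[0.716, 0.344, 0.607], [0.262, -0.939, 0.223], [0.647, -0.0, -0.763]]
ft_force: [-5.6, -1.9, 1.6]
finger_gap: 0.019
gripper_force: 59.6
```

Request:
step_arm(rows=[[-0.06,0,0.08,0,0,0,0.1],[-0.06,0,0.08,0,0,0,0.1],[0,0,0,0,0,0,0.1]])

```text
time: 21.5
ee_pos: [0.4985, 0.4414, 0.0868]
tool_rot: [[0.716, 0.344, 0.607], [0.262, -0.939, 0.223], [0.647, -0.0, -0.763]]
ft_force: [-5.2, -1.7, 1.8]
finger_gap: 0.0191
gripper_force: 59.6
```

```bash
python3 -c "
from pin import *
now()"
```

```text
t 21.5 foot rail -0.1 lat -0.3 z -6.5 | lean 0.08 side -0.01 | low edge rail -8.1 z -6.5 | F rail -5.5 lat 0.2 z 1.8 gap 0.0191 T [-0.5   1.63  0.04]
```

Request:
step_arm(rows=[[-0.04,0,-0.03,0,0,0,0.1],[-0.04,0,-0.03,0,0,0,0.1],[0,0,0,0,0,0,0.1]])

```text
time: 21.8
ee_pos: [0.4983, 0.4414, 0.0868]
tool_rot: [[0.716, 0.344, 0.608], [0.262, -0.939, 0.222], [0.647, 0.0, -0.762]]
ft_force: [-1.9, -0.6, -0.9]
finger_gap: 0.0193
gripper_force: 59.0
```

```bash
python3 -c "
from pin import *
now()"
```

```text
t 21.8 foot rail -0.3 lat -0.2 z -6.4 | lean 0.12 side 0.01 | low edge rail -8.3 z -6.5 | F rail -2.0 lat 0.1 z -0.9 gap 0.0193 T [-0.61  1.23 -0.12]
```

Request:
step_arm(rows=[[-0.03,0,-0.03,0,0,0,0.1],[-0.13,0,0.15,0,0,0,0.1],[-0.13,0,0.15,0,0,0,0.1],[0,0,0,0,0,0,0.1]])

```text
time: 22.2
ee_pos: [0.498, 0.4415, 0.0829]
tool_rot: [[0.716, 0.344, 0.608], [0.262, -0.939, 0.223], [0.647, -0.0, -0.762]]
ft_force: [-0.2, -1.2, -1.6]
finger_gap: 0.0193
gripper_force: 59.0
```

Request:
step_arm(rows=[[-0.13,0,0.15,0,0,0,0.1],[-0.13,0,0.15,0,0,0,0.1],[0,0,0,0,0,0,0.1]])

```text
time: 22.5
ee_pos: [0.4978, 0.4416, 0.0787]
tool_rot: [[0.716, 0.344, 0.608], [0.262, -0.939, 0.223], [0.647, -0.0, -0.762]]
ft_force: [-0.0, -0.0, -1.0]
finger_gap: 0.0195
gripper_force: 58.9
```

```bash
python3 -c "
from pin import *
now()"
```

```text
t 22.5 foot rail -0.6 lat 0.2 z -14.6 | lean 0.12 side -0.02 | low edge rail -8.6 z -14.6 | F rail -0.0 lat -0.0 z -1.0 gap 0.0195 T [-0.43  0.93 -0.11]
```

Sliding freely, so I'll continue down.

Request:
step_arm(rows=[[-0.13,0,0.15,0,0,0,0.1],[-0.13,0,0.15,0,0,0,0.1],[-0.13,0,0.15,0,0,0,0.1],[0,0,0,0,0,0,0.1]])

```text
time: 22.9
ee_pos: [0.4976, 0.4417, 0.0727]
tool_rot: [[0.716, 0.345, 0.607], [0.262, -0.939, 0.223], [0.647, -0.001, -0.762]]
ft_force: [0.2, -0.6, -1.6]
finger_gap: 0.0192
gripper_force: 58.9
```

Request:
step_arm(rows=[[-0.13,0,0.15,0,0,0,0.1],[-0.13,0,0.15,0,0,0,0.1],[-0.06,0,0.08,0,0,0,0.1],[0,0,0,0,0,0,0.1]])

```text
time: 23.3
ee_pos: [0.4976, 0.4416, 0.0679]
tool_rot: [[0.716, 0.344, 0.607], [0.262, -0.939, 0.223], [0.647, -0.001, -0.762]]
ft_force: [-0.2, -0.4, -1.5]
finger_gap: 0.0192
gripper_force: 58.9
```

```bash
python3 -c "
from pin import *
now()"
```

```text
t 23.3 foot rail -0.8 lat 0.2 z -25.4 | lean 0.11 side -0.03 | low edge rail -8.8 z -25.4 | F rail -0.3 lat -0.3 z -1.5 gap 0.0192 T [-0.28  0.8   0.01]
```

Request:
step_arm(rows=[[-0.13,0,0.15,0,0,0,0.1],[-0.1,0,0.11,0,0,0,0.1],[0,0,0,0,0,0,0.1]])

```text
time: 23.6
ee_pos: [0.4975, 0.4413, 0.0643]
tool_rot: [[0.716, 0.344, 0.607], [0.262, -0.939, 0.223], [0.647, -0.0, -0.763]]
ft_force: [-0.9, 0.2, -1.6]
finger_gap: 0.0194
gripper_force: 58.9
```

Request:
step_arm(rows=[[-0.06,0,0.08,0,0,0,0.1],[0,0,0,0,0,0,0.1]])

```text
time: 23.8
ee_pos: [0.4976, 0.4414, 0.0636]
tool_rot: [[0.716, 0.344, 0.608], [0.262, -0.939, 0.223], [0.647, -0.0, -0.762]]
ft_force: [-0.3, 0.5, -1.2]
finger_gap: 0.0191
gripper_force: 58.9
```

```bash
python3 -c "
from pin import *
now()"
```

```text
t 23.8 foot rail -0.9 lat -0.0 z -29.7 | lean 0.11 side -0.03 | low edge rail -8.9 z -29.7 | F rail -0.1 lat 0.6 z -1.2 gap 0.0191 T [-0.31  0.82 -0.  ]
```

Request:
step_arm(rows=[[-0.03,0,0.04,0,0,0,0.1],[0,0,0,0,0,0,0.1]])

```text
time: 24.0
ee_pos: [0.4978, 0.4414, 0.0634]
tool_rot: [[0.716, 0.344, 0.608], [0.262, -0.939, 0.223], [0.648, -0.001, -0.762]]
ft_force: [0.1, 0.1, -0.5]
finger_gap: 0.0192
gripper_force: 59.1
```

Request:
step_arm(rows=[[-0.06,0,0.08,0,0,0,0.1],[0,0,0,0,0,0,0.1]])

```text
time: 24.2
ee_pos: [0.498, 0.4414, 0.0633]
tool_rot: [[0.715, 0.344, 0.609], [0.26, -0.939, 0.224], [0.649, -0.002, -0.761]]
ft_force: [-4.3, -0.1, 5.1]
finger_gap: 0.0189
gripper_force: 59.9
```

```bash
python3 -c "
from pin import *
now()"
```

```text
t 24.2 foot rail -0.4 lat -0.0 z -30.0 | lean 0.23 side -0.09 | low edge rail -8.4 z -30.0 | F rail -4.1 lat 1.3 z 5.1 gap 0.0189 T [-0.09  0.74  0.16]
```

Request:
step_arm(rows=[[0.01,0,-0.04,0,0,0,0.1],[0,0,0,0,0,0,0.1]])

```text
time: 24.4
ee_pos: [0.498, 0.4414, 0.0633]
tool_rot: [[0.715, 0.344, 0.609], [0.261, -0.939, 0.224], [0.648, -0.001, -0.761]]
ft_force: [-1.5, -0.6, 4.7]
finger_gap: 0.019
gripper_force: 59.3
```

Request:
step_arm(rows=[[0,0,0,0,0,0,0.25],[0,0,0,0,0,0,0.35],[0,0,0,0,0,0,0.45],[0,0,0,0,0,0,0.45]], grip_force=20)

```text
time: 24.8
ee_pos: [0.4975, 0.4413, 0.0623]
tool_rot: [[0.716, 0.344, 0.607], [0.262, -0.939, 0.223], [0.647, -0.0, -0.763]]
ft_force: [-0.3, 0.1, -0.3]
finger_gap: 0.0386
gripper_force: 0.0
```

```bash
python3 - <<'E'
from pin import *
x,R=now()
q=plan([(x-R[:,2]*.09,R),(x-R[:,2]*.12+[0,0,.02],R)],jaw=.45,maxd=2)
E
```

```text
t 24.8 foot rail -1.0 lat -0.1 z -31.0 | lean 0.10 side -0.02 | low edge rail -9.0 z -31.0 | F rail -0.3 lat 0.2 z -0.3 gap 0.0386 T [-0.27  0.64  0.03]
5 [-1.8   1.04  1.23  2.39  3.98  0.64 -0.12] [0.44 0.42 0.13] err mm [-0.09  0.01 -0.01] [0.21 0.03 0.05 0.13]
3 [-1.86  0.93  1.28  2.41  4.08  0.55 -0.15] [0.42 0.41 0.17] err mm [-0.61 -0.19 -0.81] [0.21 0.01 0.02 0.17]
[[0,0,-1.8,-0,0,-0,0.45],[0,0,-1.8,-0,0,-0,0.45],[0,0,-1.8,-0,0,-0,0.45],[0,0,-1.8,-0,0,-0,0.45],[0,0,-1.8,-0,0,-0,0.45]]
[[0.4,0,-1.5,-0,0,-0,0.45],[0.4,0,-1.5,-0,0,-0,0.45],[0.4,0,-1.5,-0,0,-0,0.45]]
```

Request:
step_arm(rows=[[0,0,-0.8,0,0,0,0.45],[0,0,-1.5,0,0,0,0.45],[0,0,-1.8,0,0,0,0.45],[0,0,-1.8,0,0,0,0.45],[0,0,-1.8,0,0,0,0.45]])

```text
time: 25.3
ee_pos: [0.4497, 0.4232, 0.1225]
tool_rot: [[0.716, 0.343, 0.608], [0.261, -0.939, 0.223], [0.647, -0.001, -0.762]]
ft_force: [0.5, 0.8, 0.3]
finger_gap: 0.0384
gripper_force: 0.0
```

Request:
step_arm(rows=[[0,0,-1,0,0,0,0.45],[0,0,0,0,0,0,0.45],[0,0,0,0,0,0,0.45]])

```text
time: 25.6
ee_pos: [0.4445, 0.4223, 0.129]
tool_rot: [[0.716, 0.345, 0.607], [0.262, -0.939, 0.224], [0.647, -0.001, -0.762]]
ft_force: [0.4, -0.5, -0.3]
finger_gap: 0.0389
gripper_force: 0.0
```

```bash
python3 - <<'E'
import wc,numpy as np
w=wc.shot('w6'); print(wc.proj(w,[.4825,.436,.090])/.64, wc.proj(w,[.4825,.436,.045])/.64)
E
```

```text
[407.16001664 315.58247821] [406.79068962 347.05830346]
```

View pics/w6.png

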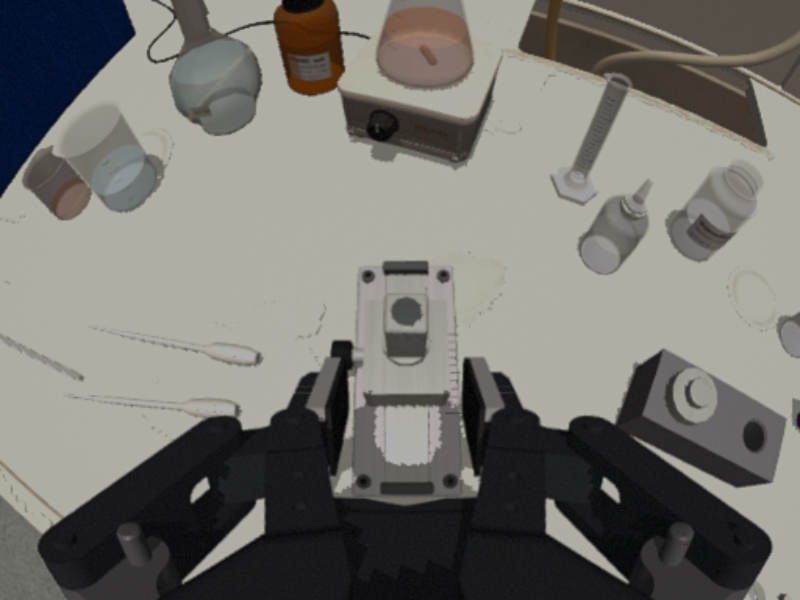

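The pin stands upright at (406,320) with its collar flat on the carriage. The plug is still in the stand, the dropper is where it was, and the hand is clear.

```bash
python3 -c "
from rig import job
print(job.finish_job())"
```

```text
the job is handed in; nothing more can be done
None
```

The pin is fully home in the carriage bore, upright with its collar down and released, and the job is handed in at about 25.6 s. One concern for the judging: at 2.6 s, on the way in, the arm ran onto its joint limits and the wrist sensor read about 142 N for a moment, over the 120 N limit. It cleared within 0.05 s and looked inertial rather than a contact.

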